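Stand two printed circuit boards in an angle trough, held by their edges

TASK

Move the two tall circuit boards from the slotted rack into the aluminium angle trough, side by side: hold each by its two long narrow edges only, as nothing of the gripper or arm may touch their faces. Before letting go, tip the board to the slope of the trough's tall wall, printed side up, and let it down until its lower short edge is at the fold, so that it ends leaning flat on that wall with that edge all along the fold, clear of the trough's ends. Leave the short board in its groove, and the white jar, the solder spool and the tweezers where they are.

Things in the scene. Friction and masses are not known exactly. Their poses are not given: they have to be found in the camera images.
- board_a_center (a point): Tall green circuit board, one of two alike, rigid, 60 wide x 120 tall x 5 mm, 55-90 g, upright in a groove of the rack at the start. This point is its centre. z: from lower to upper short edge; y: along the width (the long narrow edges are at y = +-30 mm); x: out of the printed face (pads, tracks; the -x face is plain). More than 4 mm in from the edges counts as face.
- board_b_center (a point): The other tall board: same size, same axes, same point.
- board_short_center (a point): Short circuit board, 60 wide x 70 tall x 5 mm thick, in one of the three grooves; it stays there. This point is its centre, axes as for the tall boards.
- rack: Grey rack fixed to the table, 140 (x) x 90 (y) mm. Origin: centre of its underside. Floor 8 mm above the table; three grooves along y at x = -42, 0, +42 mm, each 7 mm wide between two ribs 80 mm long that rise 20 mm above the floor. The boards stand in them in any order, within 6 mm of the groove's middle, printed faces towards the rack's +x (away from the robot).
- trough: Aluminium angle on two steel feet, fixed, 240 mm long along its y, ends open. Origin: on the table under the middle of the fold, which is 80 mm up. From the fold the tall wall rises 68 mm along (-0.469, 0, 0.883), so leaning 28 degrees from vertical towards -x (the robot); the low lip, square to it, rises 30 mm along (0.883, 0, 0.469). A seated board stands 52 mm out above the tall wall.
- trough_nest (a point): Where the centre of a tall board lies when it is seated midway along the trough: 60 mm up the tall wall from the fold and 2.5 mm off the wall. Axes as the trough's. Two boards fit beside each other with centres at y = -58 and +58 mm.
- flux_jar: White jar 42 mm across, 42 mm tall, between rack and trough; leave it. Origin at the centre of its underside.
- solder_spool: Solder spool lying flat on its flange, 58 mm across, 36 mm tall, near the robot; leave it. Origin at the centre of its underside.
- tweezers: Steel tweezers 120 mm long, 8 mm high, lying near the robot; leave them.
Things that resemble listed ones, but are neither listed nor needed, are in the scene too. Of the things that look like the trough, the larger one is meant. What is shaped like the part that bears board_a_center but pink is not meant.

How it is judged (in metres and radians):
On the way, in this order (a step that is already met when the one before it is completed fails the run):
1. a tall board, still held, is tipped to the slope of the tall wall (10 degrees) within 15 mm of its seat, printed side up (((x of board_a_center in the frame of trough_nest between -0.015 and 0.015 m and z of board_a_center in the frame of trough_nest between -0.015 and 0.015 m and y of board_a_center in the frame of trough_nest between -0.09 and 0.09 m and angle between board_a_center's own x axis and vertical between 0.912 and 1.252 rad and angle between the y axis of board_a_center and the y axis of trough, either way round below 0.17 rad and contact force between the fingers and board_a above 0.5 N) or (x of board_b_center in the frame of trough_nest between -0.015 and 0.015 m and z of board_b_center in the frame of trough_nest between -0.015 and 0.015 m and y of board_b_center in the frame of trough_nest between -0.09 and 0.09 m and angle between board_b_center's own x axis and vertical between 0.912 and 1.252 rad and angle between the y axis of board_b_center and the y axis of trough, either way round below 0.17 rad and contact force between the fingers and board_b above 0.5 N))), for 0.1 s.
2. with that board seated, the other one, still held, is tipped and let down likewise ((((x of board_a_center in the frame of trough_nest between -0.015 and 0.015 m and z of board_a_center in the frame of trough_nest between -0.015 and 0.015 m and y of board_a_center in the frame of trough_nest between -0.09 and 0.09 m and angle between board_a_center's own x axis and vertical between 0.912 and 1.252 rad and angle between the y axis of board_a_center and the y axis of trough, either way round below 0.17 rad and contact force between the fingers and board_a above 0.5 N) and (x of board_b_center in the frame of trough_nest between -0.005 and 0.005 m and z of board_b_center in the frame of trough_nest between -0.005 and 0.005 m and y of board_b_center in the frame of trough_nest between -0.09 and 0.09 m and angle between board_b_center's own x axis and vertical between 0.982 and 1.182 rad and angle between the y axis of board_b_center and the y axis of trough, either way round below 0.1 rad and linear speed of board_b below 0.02 m/s)) or ((x of board_b_center in the frame of trough_nest between -0.015 and 0.015 m and z of board_b_center in the frame of trough_nest between -0.015 and 0.015 m and y of board_b_center in the frame of trough_nest between -0.09 and 0.09 m and angle between board_b_center's own x axis and vertical between 0.912 and 1.252 rad and angle between the y axis of board_b_center and the y axis of trough, either way round below 0.17 rad and contact force between the fingers and board_b above 0.5 N) and (x of board_a_center in the frame of trough_nest between -0.005 and 0.005 m and z of board_a_center in the frame of trough_nest between -0.005 and 0.005 m and y of board_a_center in the frame of trough_nest between -0.09 and 0.09 m and angle between board_a_center's own x axis and vertical between 0.982 and 1.182 rad and angle between the y axis of board_a_center and the y axis of trough, either way round below 0.1 rad and linear speed of board_a below 0.02 m/s)))), for 0.1 s.
At the end, for the whole second after the job is handed in: Both tall boards at rest on the tall wall, lower edge in the fold, printed side up: centre within 5 mm of the seat across the trough and in height, 90 mm of the trough's middle along it, 0.1 rad of the seated attitude; the short board within 15 mm of its start (x of board_a_center in the frame of trough_nest between -0.005 and 0.005 m and z of board_a_center in the frame of trough_nest between -0.005 and 0.005 m and y of board_a_center in the frame of trough_nest between -0.09 and 0.09 m and angle between board_a_center's own x axis and vertical between 0.982 and 1.182 rad and angle between the y axis of each of board_a_center, board_b_center and the y axis of trough, either way round below 0.1 rad and linear speed of each of board_a, board_b below 0.02 m/s and x of board_b_center in the frame of trough_nest between -0.005 and 0.005 m and z of board_b_center in the frame of trough_nest between -0.005 and 0.005 m and y of board_b_center in the frame of trough_nest between -0.09 and 0.09 m and angle between board_b_center's own x axis and vertical between 0.982 and 1.182 rad and distance of board_short_center from where it was at the start of the episode below 0.015 m); the robot touches nothing.
It fails at once if the gripper or arm touches a face of a tall board (more than 4 mm in from its edges) (contact force between any of the fingers, the arm and board_a_c0 above 0.5 N or contact force between any of the fingers, the arm and board_b_c0 above 0.5 N).
It fails at once if the short board is moved more than 15 mm (distance of board_short_center from where it was at the start of the episode above 0.015 m).
It fails at once if the jar, the spool or the tweezers are moved more than 20 mm (distance of any of flux_jar, solder_spool, tweezers from where it was at the start of the episode above 0.02 m).
It also fails if it takes over 58 s, if anything falls off the work surface, if the arm or the gripper's body presses on something with over 40 N, if the wrist force passes 120 N, or if a joint passes its speed limit or range.

ROBOT

A 7-joint arm with a two-finger parallel gripper is mounted at the origin on the work surface. World frame = base frame: x ahead of the robot, y to its left, z up, the work surface at z = 0. Lengths are in mm, angles in rad, forces in N, time in s.
With the tool pointing down it reaches from about 400 to 925 mm from the base axis. Payload 4.1 kg.
Tool frame: the origin (TCP) lies at the very end of the fingers, on their centre line; the grasp point (between the pads) lies 19 mm behind it; z points along the fingers, y is the direction in which the jaws open and shut (so a half turn about z gives the same grasp; the last joint's range is limited). The gripper opens to 85 mm and grips with 20 to 120 N. Pads are 22 mm wide; open, the fingers measure 114 mm over their backs; the gripper's body (76 mm by 85 mm) begins 54 mm behind the grasp point. The pads swing forward as they close: fully open they stand 13 mm farther back than shut.
Start: joints at [1.107, 0.398, 0.045, 1.537, -0.019, 1.207, -0.051], TCP at [231.934, -607.248, 231.347] pointing down, gripper open.
Joint ranges: [-2.82, 2.82], [-0.49, 2.23], [-1.37, 1.46], [0, 2.46], [-1.36, 4.5], [0.23, 2], [-2.94, 2.94]. Speed limits (rad/s): [2.57, 2.57, 3.14, 3.14, 3.14, 3.14, 3.14].

INTERFACE

Orientations are given as a 3x3 rotation matrix whose columns are the frame's x, y, z axes.
In Python, from plant import robot, vision gives the robot as it stands. The module is installed in compiled form; this text tells all that it offers.
- The arm moves only by the shell command python3 -m inch 'ROWS' [FORCE]. ROWS is JSON, a list of rows, each an object with "rot": the turn, a rotation vector about the tool's x, y, z in degrees, a list of three; "xyz": the shift along the tool's x, y, z in mm, a list of three; "grip": the finger opening in mm, from 0 to 85.4. A call has 1 to 5 rows; each row is the pose to reach, as a shift and turn from the pose commanded when the call began, along the tool's axes at that moment; what a row does not reach only later rows make up. A row lasts 1/12 s, in which the tool goes at most 41.7 mm and 7.16 degrees, less where a joint would pass 70% of its speed; a pose out of reach is approached as far as the arm can. A call with a gripper value outside its range is refused whole. The fingers move at their own pace and stop on an object; FORCE is the grip in N (left out, the last holds). Time passes only in rows, so rows that repeat a pose let the fingers close. It gives the time, the measured TCP pose, the force and the opening at its end, in the units of the state.
- robot.observe(): the state, without advancing time (a new reading comes with each control period).
- vision.camera(name): name is "scene" or "top" or "wrist"; returns the picture (384x512x3 uint8, blue, green, red); there is no depth.
- vision.calibration(name): a dict with "vertical_fov" (degrees; the focal length in pixels is half the picture's height over the tangent of half this angle, whatever the lens; pixels are square), "cx", "cy" (the principal point, pixels), "dist" ([k1, k2, p1, p2, k3] as OpenCV has them; the pictures are not rectified), "R" (3x3) and "t" (3): a world point X has camera coordinates R X + t; the wrist camera has in their place "mount" (4x4, takes a point from camera to tool coordinates, whose origin is the TCP and whose axes are the flange's). Camera axes: x right, y down, z forward; pixel columns grow to the right and rows downward; lengths in mm; the calibration is good to about 2 mm. A picture is of the moment at which its call begins: read the wrist's pose just before it. calibration takes no time and is no camera call.
- robot.sign_off(): hands the job in, once; it reports no verdict.
The state is a dict: "time_s": time; "joint_pos": joint angles; "dq": joint speeds; "joint_efforts": joint torques, N m; "tool_pos": TCP position; "tool_rot": TCP orientation; "ft_force": force on the tool from outside, world axes, zero at the start; "wrist_torque": the same for the moment, N m; "opening": opening from 0.0 (shut) to 1.0 (fully open).
Only numpy, scipy, OpenCV 4.12 (cv2) and the standard library are available. Lean on these libraries where they do the work, as an engineer would, in place of code of your own. Each camera call takes 0.05 s, during which the arm holds its last target.

## Working session

There is one attempt and no reset: what is moved stays moved. The work goes in short steps, Python scripts to look and compute and a shell command to move; the robot and the scene stay as the last step left them, time stands still between calls to the robot, and variables do not carry over. Pictures are saved under pics/ and viewed, and the job is handed in when it is done.

```bash
mkdir -p pics; python3 - <<'E'
from plant import robot, vision
import cv2
s=robot.observe(); print({k:s[k] for k in('time_s','joint_pos','tool_pos','tool_rot','opening')})
for n in('scene','top','wrist'):
    im=vision.camera(n); cv2.imwrite(f'pics/{n}0.png',im); print(n,vision.calibration(n))
E
```

```text
{'time_s': 0.0, 'joint_pos': array([ 1.10702961,  0.39922619,  0.04500314,  1.53788725, -0.01872832,
        1.20689932, -0.05073151]), 'tool_pos': array([ 231.69248307, -606.61901684,  230.23751303]), 'tool_rot': array([[ 9.34171764e-01,  3.56822735e-01, -8.06561044e-04],
       [ 3.56823632e-01, -9.34169980e-01,  1.82889621e-03],
       [-1.00873367e-04, -1.99630324e-03, -9.99998002e-01]]), 'opening': 1.0045418773567152}
scene {'vertical_fov': 46.8119176933078, 'cx': 254.30175479924046, 'cy': 195.5658919565973, 'dist': array([-0.04936348,  0.        ,  0.        ,  0.        ,  0.        ]), 'R': array([[ 0.69758636,  0.71620253,  0.02066908],
       [ 0.44458761, -0.4100489 , -0.79636785],
       [-0.56188534,  0.56472457, -0.60445929]]), 't': array([-449.26690924,  -95.8769402 , 1275.64009628])}
top {'vertical_fov': 46.59590602300645, 'cx': 255.71084772314643, 'cy': 191.29802976025945, 'dist': array([-0.14157833,  0.        ,  0.        ,  0.        ,  0.        ]), 'R': array([[ 1.09902901e-02, -9.99939605e-01, -2.42721165e-05],
       [-9.96439558e-01, -1.09497920e-02, -8.35961097e-02],
       [ 8.35907951e-02,  9.42931190e-04, -9.96499719e-01]]), 't': array([ 103.3293927 ,  534.4170861 , 1108.79542814])}
wrist {'vertical_fov': 63.37219789946421, 'cx': 260.1022926163348, 'cy': 192.71495087669712, 'dist': array([-0.03166508,  0.        ,  0.        ,  0.        ,  0.        ]), 'mount': array([[-5.47278288e-04, -9.64913283e-01, -2.62568193e-01,
         6.61905809e+01],
       [ 9.99999749e-01, -4.09723484e-04, -5.78632604e-04,
        -3.13951999e-01],
       [ 4.50749931e-04, -2.62568444e-01,  9.64913265e-01,
        -1.40696912e+02],
       [ 0.00000000e+00,  0.00000000e+00,  0.00000000e+00,
         1.00000000e+00]])}
```

View pics/scene0.png

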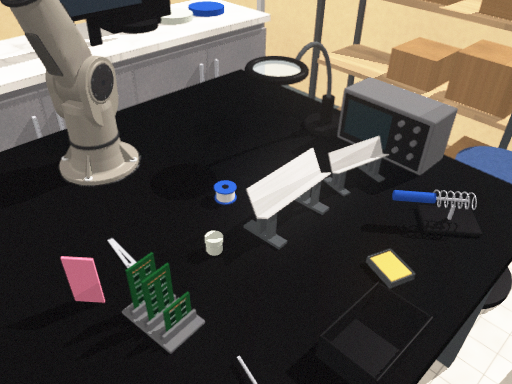

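View pics/top0.png

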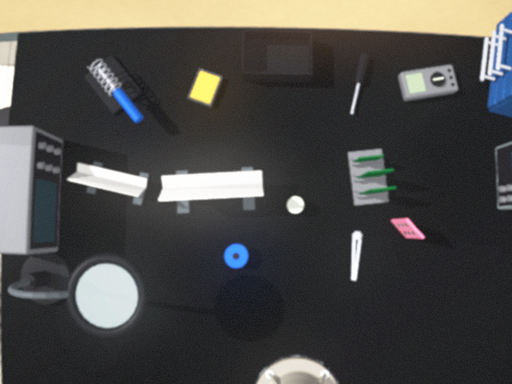

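View pics/wrist0.png

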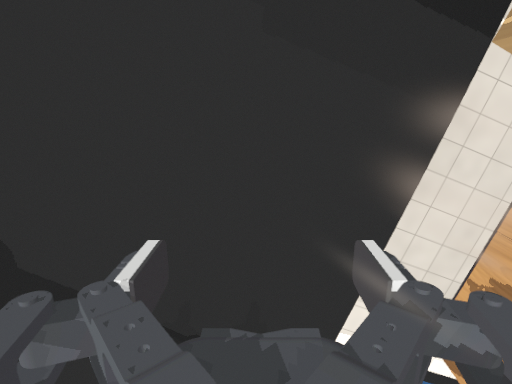

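The larger trough sits at top (212,186) and scene (290,195), with a smaller look-alike at top (107,180). The rack is at top (368,178) and the pink look-alike board at top (407,228). The short board appears to be in the far groove (top 368,157). I'll enlarge these to check.

```bash
cat > h.py <<'E'
import numpy as np, cv2
from plant import robot, vision
def cal(n):
    c=vision.calibration(n); f=192/np.tan(np.radians(c['vertical_fov']/2))
    K=np.array([[f,0,c['cx']],[0,f,c['cy']],[0,0,1.]]); 
    if n=='wrist':
        s=robot.observe(); T=np.eye(4); T[:3,:3]=s['tool_rot']; T[:3,3]=s['tool_pos']
        M=np.linalg.inv(T@c['mount']); R,t=M[:3,:3],M[:3,3]
    else: R,t=c['R'],c['t']
    return K,c['dist'],R,t
def proj(P,C):
    K,d,R,t=C
    return cv2.projectPoints(np.atleast_2d(P).astype(float),cv2.Rodrigues(R)[0],t,K,d)[0][:,0]
def atz(uv,z,C):
    K,d,R,t=C
    n=cv2.undistortPoints(np.atleast_2d(uv).astype(float)[:,None],K,d)[:,0]
    r=np.c_[n,np.ones(len(n))]@R; o=-R.T@t
    return o+r*((z-o[2])/r[:,2])[:,None]
def crop(im,x0,y0,w,h,s,fn):
    cv2.imwrite(fn,cv2.resize(im[y0:y0+h,x0:x0+w],None,fx=s,fy=s,interpolation=cv2.INTER_CUBIC))
E
python3 - <<'E'
import cv2; from h import *
a=cv2.imread('pics/scene0.png');b=cv2.imread('pics/top0.png')
crop(a,110,240,100,120,5,'pics/c1.png');crop(b,335,135,75,80,7,'pics/c2.png')
crop(a,235,140,110,110,5,'pics/c3.png');crop(b,150,160,125,60,6,'pics/c4.png')
E
```

```text
(no output)
```

View pics/c1.png

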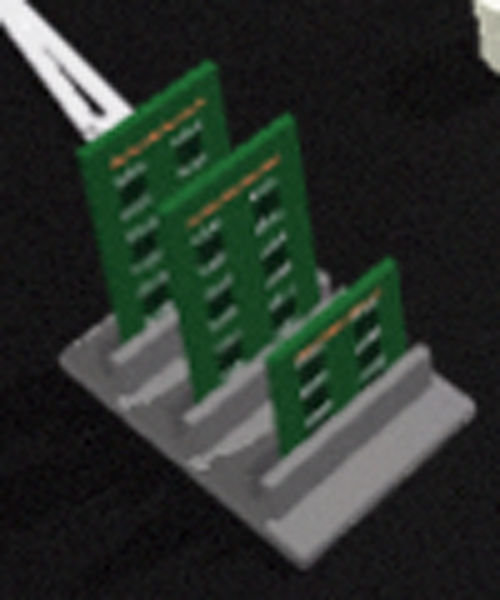

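View pics/c2.png

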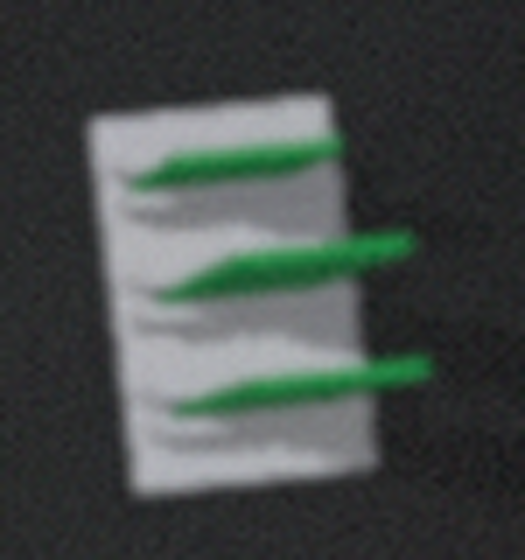

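View pics/c3.png

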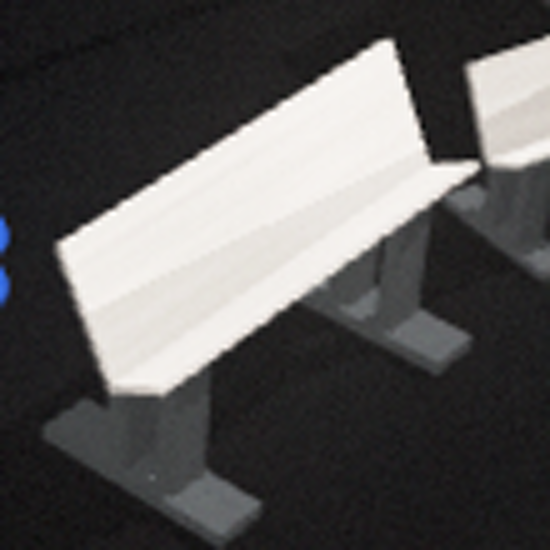

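View pics/c4.png

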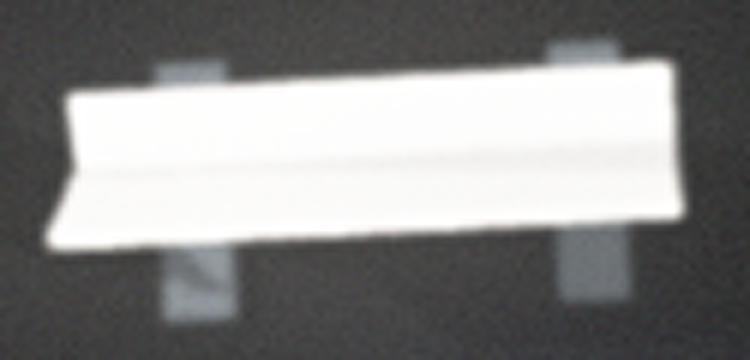

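```bash
cat > fit.py <<'E'
from h import *
from scipy.optimize import least_squares
S=cal('scene');T=cal('top')
g=lambda p,s,o:(np.array(p,float)+.5)/s-.5+np.array(o)
def pose(q,L): 
    c,s=np.cos(q[2]),np.sin(q[2]); L=np.array(L,float)
    return np.c_[q[0]+c*L[:,0]-s*L[:,1],q[1]+s*L[:,0]+c*L[:,1],L[:,2]]
def fit(Ls,us,Lt,ut,q0,tag):
    for nm,use in(('both',(1,1)),('scene',(1,0)),('top',(0,1))):
        def r(q):
            o=[]
            if use[0]:o.append((proj(pose(q,Ls),S)-us).ravel())
            if use[1]:o.append((proj(pose(q,Lt),T)-ut).ravel())
            return np.concatenate(o)
        k=least_squares(r,q0); print(tag,nm,k.x.round(2)[:2],np.degrees(k.x[2]).round(2),'rms px',np.sqrt(np.mean(k.fun**2)).round(2))
        if nm=='both': best=k.x
    return best
rq=fit([(-70,-45,8),(70,-45,8),(70,45,8)],g([(60,358),(303,556),(475,400)],5,(110,240)),
    [(70,45,8),(70,-45,8),(-70,-45,8),(-70,45,8)],g([(90,117),(330,95),(378,468),(133,493)],7,(335,135)),[500,-180,0],'rack')
w=lambda y:(-.469*68,y,80+.883*68); l=lambda y:(.883*30,y,80+.469*30); f=lambda y:(0,y,80)
tq=fit([w(-120),w(120),f(-120),f(120),l(-120),l(120)],g([(58,245),(390,40),(110,392),(430,163),(162,392),(480,168)],5,(235,140)),
  [l(120),l(-120),f(120),f(-120),w(120),w(-120)],g([(68,93),(672,62),(78,170),(677,148),(47,247),(683,217)],6,(150,160)),[500,100,0],'trough')
C=np.cos(rq[2]);s=np.sin(rq[2])
def loc(P,q):
    c,s=np.cos(q[2]),np.sin(q[2]); d=P[:,:2]-q[:2]; return np.c_[c*d[:,0]+s*d[:,1],-s*d[:,0]+c*d[:,1]]
if __name__=='__main__':
    for n,p,z in(('m42',[(82,148),(210,65)],128),('0',[(163,208),(290,118)],128),('p42 short',[(270,358),(395,262)],78)):
        P=atz(g(p,5,(110,240)),z,S); print(n,P.round(1).tolist(),loc(P,rq).round(1).tolist())
    b=rq
    for n,p in(('jar top c',(214,236)),):print(n,atz(p,42,S).round(0),atz((295,204),42,T).round(0))
    print('spool',atz((235,255),36,T).round(0),'tweez',atz([(357,233),(354,278)],8,T).round(0).tolist(),'pink',atz([(392,220),(424,238)],60,T).round(0).tolist())
E
python3 fit.py
```

```text
rack both [ 577.27 -181.2 ] 6.77 rms px 0.61
rack scene [ 577.62 -180.66] 7.0 rms px 0.65
rack top [ 576.77 -182.24] 6.27 rms px 0.36
trough both [542.88 214.79] 3.41 rms px 1.01
trough scene [545.91 213.85] 3.55 rms px 0.5
trough top [540.83 214.34] 3.21 rms px 0.91
m42 [[537.7, -214.8, 128.0], [533.5, -158.5, 128.0]] [[-43.2, -28.7], [-40.8, 27.7]]
0 [[580.8, -209.4, 128.0], [575.4, -152.7, 128.0]] [[0.1, -28.4], [1.5, 28.5]]
p42 short [[621.9, -200.6, 78.0], [617.2, -142.4, 78.0]] [[42.0, -24.5], [44.2, 33.8]]
jar top c [[503.  13.  42.]] [[501.  11.  42.]]
spool [[373. 159.  36.]] tweez [[430.0, -152.0, 8.0], [315.0, -145.0, 8.0]] pink [[463.0, -229.0, 60.0], [418.0, -311.0, 60.0]]
```

The enlarged crops confirm the scene. The short board is in the far groove (c1 340,350), with tall boards in the middle and near grooves. The large trough has two feet. The rack fits at (577,-181) with 6.8° yaw and the trough at (543,215) with 3.4° yaw, and the two cameras agree within 3–5 mm. Next I'll approach the near tall board.

```bash
cat > d.py <<'E'
import sys; from h import *
from scipy.spatial.transform import Rotation as Ro
# usage: d.py x y z yaw tilt : tool x at yaw, tool tips so its z points forward by tilt deg
x,y,z,yaw,tilt=map(float,sys.argv[1:6])
s=robot.observe(); R=s['tool_rot']
G=(Ro.from_euler('z',yaw,degrees=True)*Ro.from_euler('y',-tilt,degrees=True)).as_matrix()@np.diag([1,-1,-1.])
print('t',round(s['time_s'],2),'pos',s['tool_pos'].round(1),'open',round(s['opening'],3),'F',s['ft_force'].round(1),'q',s['joint_pos'].round(2))
print('xyz',(R.T@(np.array([x,y,z])-s['tool_pos'])).round(1),'rot',np.degrees(Ro.from_matrix(R.T@G).as_rotvec()).round(2))
E
python3 d.py 534.5 -187 200 6.7 0
```

```text
t 0.15 pos [ 231.7 -606.8  230.5] open 1.0 F [-0.5  0.3 -0.3] q [ 1.11  0.4   0.05  1.54 -0.02  1.21 -0.05]
xyz [ 432.6 -284.1   30.9] rot [-0.08  0.02 14.21]
```

```bash
python3 -m inch '[{"rot":[0,0,7],"xyz":[35,-23,0],"grip":85},{"rot":[0,0,14.2],"xyz":[70,-46,0],"grip":85},{"rot":[0,0,14.2],"xyz":[105,-69,0],"grip":85},{"rot":[0,0,14.2],"xyz":[140,-92,0],"grip":85},{"rot":[0,0,14.2],"xyz":[175,-115,0],"grip":85}]' 60; python3 d.py 534.5 -187 215 6.7 0
```

```text
time_s: 0.57
tool_pos: [354.1, -436.8, 231.1]
tool_rot: [[0.993, 0.116, -0.0], [0.116, -0.993, 0.0], [-0.0, -0.0, -1.0]]
ft_force: [1.0, 0.0, 0.1]
opening: 0.995
t 0.57 pos [ 354.1 -436.8  231.1] open 0.995 F [1.  0.  0.1] q [ 0.81  0.24  0.    1.75  0.    1.15 -0.64]
xyz [ 208.2 -227.1   16.1] rot [-0.01  0.01 -0.02]
```

```bash
python3 -m inch '[{"rot":[0,0,0],"xyz":[27,-30,0],"grip":85},{"rot":[0,0,0],"xyz":[54,-60,0],"grip":85},{"rot":[0,0,0],"xyz":[81,-90,5],"grip":85},{"rot":[0,0,0],"xyz":[108,-118,5],"grip":85},{"rot":[0,0,0],"xyz":[135,-148,5],"grip":85}]'; python3 -m inch '[{"rot":[0,0,0],"xyz":[27,-29,4],"grip":85},{"rot":[0,0,0],"xyz":[54,-58,8],"grip":85},{"rot":[0,0,0],"xyz":[68,-73,11],"grip":85},{"rot":[0,0,0],"xyz":[73,-79,11],"grip":85},{"rot":[0,0,0],"xyz":[73,-79,11],"grip":85}]'; python3 d.py 534.5 -187 84 6.7 0
python3 - <<'E'
from h import *
C=cal('wrist'); im=vision.camera('wrist'); cv2.imwrite('pics/w1.png',im)
E
```

```text
time_s: 0.98
tool_pos: [470.6, -274.3, 226.0]
tool_rot: [[0.993, 0.116, -0.001], [0.116, -0.993, -0.0], [-0.001, 0.0, -1.0]]
ft_force: [1.1, -0.0, 0.4]
opening: 0.995
time_s: 1.4
tool_pos: [534.3, -186.6, 214.9]
tool_rot: [[0.993, 0.121, -0.001], [0.121, -0.993, 0.001], [-0.0, -0.001, -1.0]]
ft_force: [-0.0, -0.3, -0.6]
opening: 1.0
t 1.4 pos [ 534.3 -186.6  214.9] open 1.0 F [-0.  -0.3 -0.6] q [ 0.42  0.27 -0.19  1.76  0.05  1.12 -1.24]
xyz [  0.3   0.5 130.9] rot [-0.05  0.03  0.25]
```

View pics/w1.png

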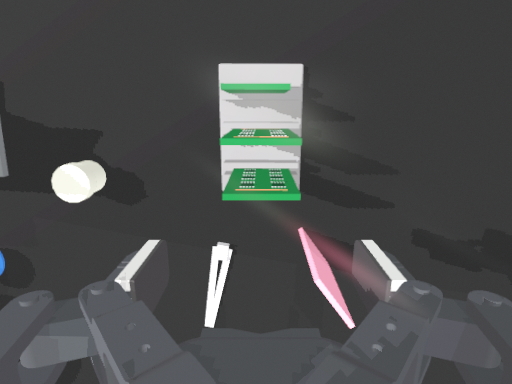

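```bash
python3 - <<'E'
from h import *
im=cv2.imread('pics/w1.png'); crop(im,210,55,105,155,5,'pics/w1c.png')
C=cal('wrist')
import fit
for n,uv,z in(('near back',[(222,199),(300,199)],128),('near front',[(222,192),(300,192)],128),('mid back',[(221,144),(301,144)],128),('mid front',[(221,138),(301,138)],128),('short',[(221,91),(290,91)],78)):
    P=atz(uv,z,C);print(n,P.round(1).tolist(),fit.loc(P,fit.rq).round(1).tolist())
E
```

```text
rack both [ 577.27 -181.2 ] 6.77 rms px 0.61
rack scene [ 577.62 -180.66] 7.0 rms px 0.65
rack top [ 576.77 -182.24] 6.27 rms px 0.36
trough both [542.88 214.79] 3.41 rms px 1.01
trough scene [545.91 213.85] 3.55 rms px 0.5
trough top [540.83 214.34] 3.21 rms px 0.91
near back [[528.7, -160.1, 128.0], [535.7, -219.2, 128.0]] [[-45.7, 26.7], [-45.8, -32.9]]
near front [[534.3, -159.6, 128.0], [541.2, -218.4, 128.0]] [[-40.2, 26.5], [-40.2, -32.7]]
mid back [[570.3, -155.8, 128.0], [577.1, -213.7, 128.0]] [[-3.9, 26.1], [-4.0, -32.2]]
mid front [[574.6, -155.4, 128.0], [581.4, -213.0, 128.0]] [[0.4, 25.9], [0.3, -32.1]]
short [[608.9, -146.4, 78.0], [615.8, -204.8, 78.0]] [[35.5, 30.9], [35.4, -28.0]]
```

View pics/w1c.png

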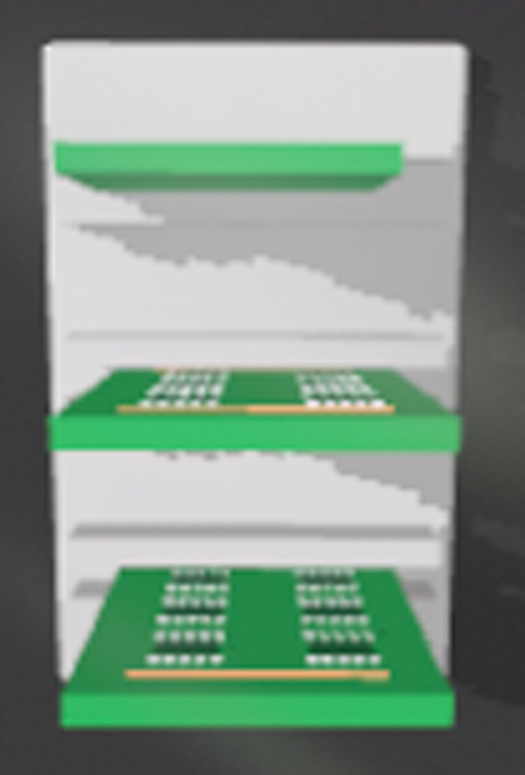

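Wrist view: the near board's top edge is at (222–300, 192–199), which gives its centre at about (535,-189). That agrees with the scene camera within 2 mm. I'll descend and grip.

```bash
python3 -m inch '[{"rot":[0,0,0.2],"xyz":[0,2,30],"grip":85},{"rot":[0,0,0.2],"xyz":[0,2,65],"grip":85},{"rot":[0,0,0.2],"xyz":[0,2,100],"grip":85},{"rot":[0,0,0.2],"xyz":[0,2,124],"grip":85},{"rot":[0,0,0.2],"xyz":[0,2,131],"grip":85}]';  python3 -m inch '[{"rot":[0,0,0],"xyz":[0,0,0],"grip":50},{"rot":[0,0,0],"xyz":[0,0,0],"grip":50},{"rot":[0,0,0],"xyz":[0,0,0],"grip":50},{"rot":[0,0,0],"xyz":[0,0,0],"grip":50},{"rot":[0,0,0],"xyz":[0,0,0],"grip":50}]' 60; python3 -m inch '[{"rot":[0,0,0],"xyz":[0,0,0],"grip":50},{"rot":[0,0,0],"xyz":[0,0,0],"grip":50},{"rot":[0,0,0],"xyz":[0,0,0],"grip":50}]'; python3 d.py 534.5 -188 300 6.7 0
python3 - <<'E'
from h import *
im=vision.camera('wrist'); cv2.imwrite('pics/w2.png',im);im=vision.camera('scene'); crop(im,80,200,160,140,4,'pics/s2.png')
E
```

```text
time_s: 1.87
tool_pos: [528.9, -193.3, 80.3]
tool_rot: [[0.994, 0.109, -0.008], [0.109, -0.994, 0.001], [-0.008, -0.001, -1.0]]
ft_force: [-0.7, -0.2, 0.7]
opening: 1.0
time_s: 2.28
tool_pos: [534.7, -191.9, 86.0]
tool_rot: [[0.994, 0.113, 0.003], [0.113, -0.994, -0.002], [0.003, 0.002, -1.0]]
ft_force: [-1.4, -0.9, 1.6]
opening: 0.692
time_s: 2.53
tool_pos: [534.9, -191.8, 85.9]
tool_rot: [[0.994, 0.113, 0.003], [0.113, -0.994, -0.002], [0.003, 0.002, -1.0]]
ft_force: [-0.6, -1.1, 5.5]
opening: 0.692
t 2.53 pos [ 534.9 -191.8   85.9] open 0.692 F [-0.6 -1.1  5.5] q [ 0.41  0.41 -0.17  1.88  0.09  0.86 -1.27]
xyz [   0.6   -3.4 -214.1] rot [ 0.13 -0.15 -0.19]
```

View pics/w2.png

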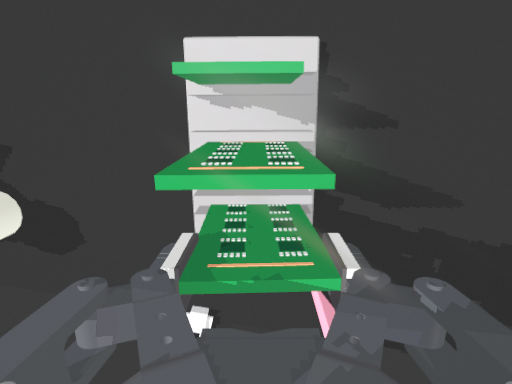

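View pics/s2.png

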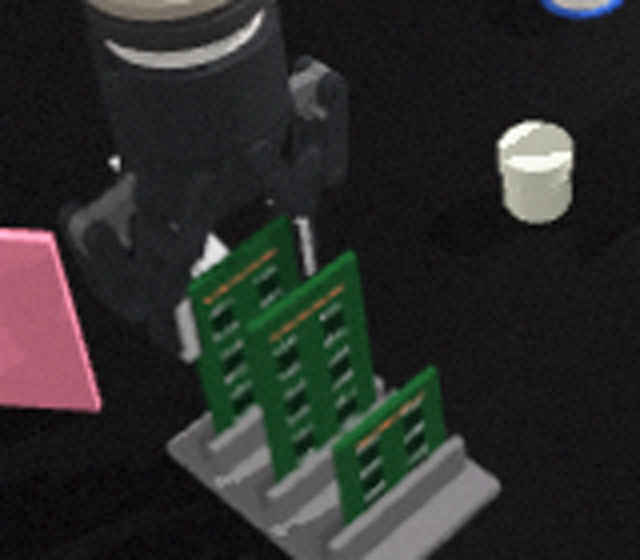

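Both pads are on the long edges and the opening reads 59 mm. Lifting.

```bash
python3 -m inch '[{"rot":[0,0,0],"xyz":[0,0,-8],"grip":50},{"rot":[0,0,0],"xyz":[0,0,-22],"grip":50},{"rot":[0,0,0],"xyz":[0,0,-42],"grip":50},{"rot":[0,0,0],"xyz":[0,0,-64],"grip":50},{"rot":[0,0,0],"xyz":[0,0,-88],"grip":50}]';python3 -m inch '[{"rot":[0,0,0],"xyz":[0,0,-24],"grip":50},{"rot":[0,0,0],"xyz":[0,0,-48],"grip":50},{"rot":[0,0,0],"xyz":[0,0,-68],"grip":50},{"rot":[0,0,0],"xyz":[0,0,-78],"grip":50},{"rot":[0,0,0],"xyz":[0,0,-80],"grip":50}]'; python3 - <<'E'
from h import *
im=vision.camera('wrist'); cv2.imwrite('pics/w3.png',im);im=vision.camera('scene'); cv2.imwrite('pics/s3.png',im)
import fit
c,s=np.cos(fit.tq[2]),np.sin(fit.tq[2])
for h in(0,70,100):
  for y in(58,-58):
    # TCP at 75 mm up the wall + h along wall, 2.5 (+) off
    for off in(2.5,8):
      a=75+h; L=(-.469*a+.883*off,y,80+.883*a+.469*off)
      print(h,y,off,fit.pose(fit.tq,[L]).round(1))
E
python3 d.py 535 -188 250 6.7 0
```

```text
time_s: 3.05
tool_pos: [533.0, -190.0, 172.7]
tool_rot: [[0.994, 0.114, -0.002], [0.114, -0.994, 0.001], [-0.002, -0.001, -1.0]]
ft_force: [0.5, 0.1, -0.7]
opening: 0.69
time_s: 3.47
tool_pos: [534.9, -190.8, 254.6]
tool_rot: [[0.994, 0.114, 0.004], [0.114, -0.994, -0.001], [0.004, 0.001, -1.0]]
ft_force: [-0.5, 0.0, -0.5]
opening: 0.693
rack both [ 577.27 -181.2 ] 6.77 rms px 0.61
rack scene [ 577.62 -180.66] 7.0 rms px 0.65
rack top [ 576.77 -182.24] 6.27 rms px 0.36
trough both [542.88 214.79] 3.41 rms px 1.01
trough scene [545.91 213.85] 3.55 rms px 0.5
trough top [540.83 214.34] 3.21 rms px 0.91
0 58 2.5 [[506.5 270.7 147.4]]
0 58 8 [[511.4 271.  150. ]]
0 -58 2.5 [[513.4 154.9 147.4]]
0 -58 8 [[518.3 155.2 150. ]]
70 58 2.5 [[473.8 268.8 209.2]]
70 58 8 [[478.6 269.1 211.8]]
70 -58 2.5 [[480.7 153.  209.2]]
70 -58 8 [[485.5 153.3 211.8]]
100 58 2.5 [[459.7 267.9 235.7]]
100 58 8 [[464.6 268.2 238.3]]
100 -58 2.5 [[466.6 152.1 235.7]]
100 -58 8 [[471.5 152.4 238.3]]
t 3.57 pos [ 533.5 -190.6  251.9] open 0.695 F [-0.7 -1.  -0.9] q [ 0.42  0.24 -0.18  1.71  0.05  1.2  -1.23]
xyz [ 1.8 -2.4  1.9] rot [-0.02  0.02 -0.18]
```

View pics/w3.png

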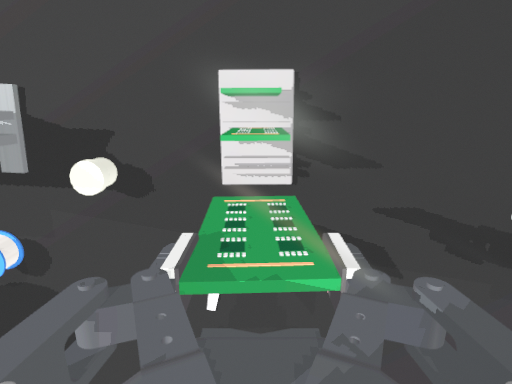

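View pics/s3.png

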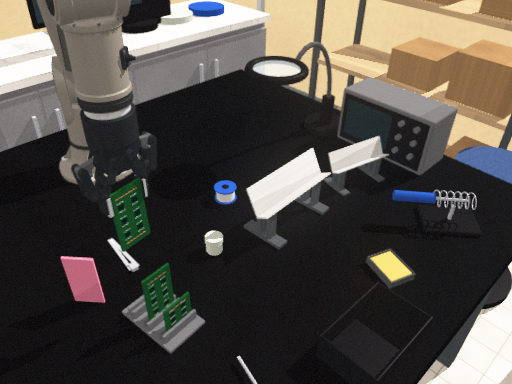

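```bash
python3 - <<'E'
from h import *
T=cal('top');S=cal('scene')
for z in(200,300,400): print(z,atz([(107,295),(50,292)],z,T).round(0).tolist(),atz((277,68),z,S).round(0).tolist())
im=cv2.imread('pics/w3.png'); crop(im,150,185,215,115,3.7,'pics/w3c.png')
E
```

```text
200 [[291.0, 426.0, 200.0], [293.0, 556.0, 200.0]] [[189.0, 534.0, 200.0]]
300 [[307.0, 393.0, 300.0], [308.0, 509.0, 300.0]] [[365.0, 341.0, 300.0]]
400 [[322.0, 359.0, 400.0], [323.0, 462.0, 400.0]] [[540.0, 148.0, 400.0]]
```

View pics/w3c.png

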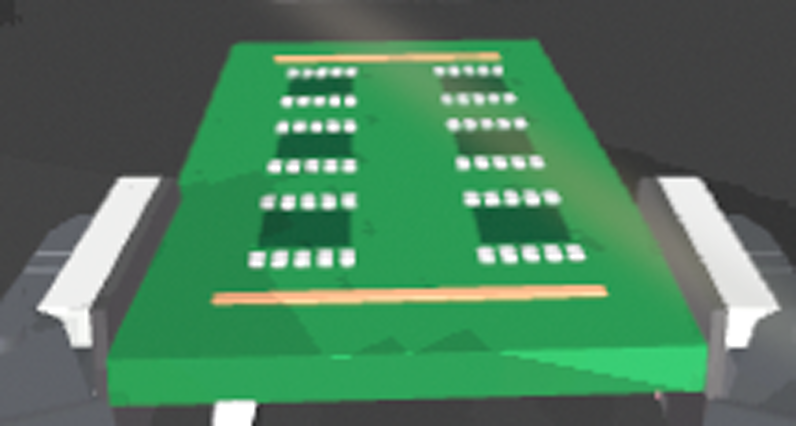

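```bash
cat > inhand.py <<'E'
from h import *
def inhand(px,s,o):
    uv=(np.array(px,float)+.5)/s-.5+np.array(o)
    K,d,_,_=cal('wrist'); M=vision.calibration('wrist')['mount']
    P=np.array([(2.5,30,-60),(2.5,-30,-60),(2.5,-30,60),(2.5,30,60)],float)
    ok,r,t=cv2.solvePnP(P,uv[:,None],K,d)
    e=cv2.projectPoints(P,r,t,K,d)[0][:,0]-uv
    R=M[:3,:3]@cv2.Rodrigues(r)[0]; c=M[:3,:3]@t[:,0]+M[:3,3]
    print('centre in tool',c.round(1),'bottom edge',(c-60*R[:,2]).round(1)); print('board axes in tool (cols)\n',R.round(3),'rms',np.sqrt((e**2).mean()).round(2))
    return c,R
E
python3 - <<'E'
from inhand import *
inhand([(232,43),(541,38),(706,348),(110,358)],3.7,(150,185))
E
python3 d.py 490 165 255 3.4 28
```

```text
centre in tool [ 1.6 -2.4 21.5] bottom edge [ 1.  -4.7 81.4]
board axes in tool (cols)
 [[ 1.     0.002  0.01 ]
 [ 0.002 -0.999  0.038]
 [ 0.01  -0.038 -0.999]] rms 0.72
t 3.57 pos [ 533.5 -190.6  251.9] open 0.695 F [-0.7 -1.  -0.9] q [ 0.42  0.24 -0.18  1.71  0.05  1.2  -1.23]
xyz [  -2.8 -358.3   -3. ] rot [-0.78 28.02  3.05]
```

```bash
python3 -m inch '[{"rot":[0,4,0],"xyz":[-5,-12,4],"grip":50},{"rot":[0,10,1],"xyz":[-15,-35,4],"grip":50},{"rot":[-0.3,16.5,2],"xyz":[-28,-68,4],"grip":50},{"rot":[-0.5,23,2.5],"xyz":[-42,-102,4],"grip":50},{"rot":[-0.8,28,3],"xyz":[-54,-138,4],"grip":50}]'; python3 d.py 469.6 268.5 240 3.4 28
```

```text
time_s: 3.98
tool_pos: [461.1, -59.8, 245.4]
tool_rot: [[0.882, 0.056, 0.469], [0.049, -0.998, 0.027], [0.469, -0.001, -0.883]]
ft_force: [0.1, 1.7, -0.6]
opening: 0.694
t 3.98 pos [461.1 -59.8 245.4] open 0.694 F [ 0.1  1.7 -0.6] q [ 0.4  -0.21 -0.27  2.27 -0.25  0.61 -1.22]
xyz [  21.1 -327.3   17.5] rot [ 0.06  0.   -0.18]
```

```bash
python3 -m inch '[{"rot":[0,0,0],"xyz":[1,-34,2],"grip":50},{"rot":[0,0,0],"xyz":[4,-68,4],"grip":50},{"rot":[0,0,0],"xyz":[6,-102,5],"grip":50},{"rot":[0,0,0],"xyz":[8,-136,7],"grip":50},{"rot":[0,0,0],"xyz":[10,-170,8],"grip":50}]';python3 -m inch '[{"rot":[0,0,0],"xyz":[2,-34,2],"grip":50},{"rot":[0,0,0],"xyz":[4,-68,4],"grip":50},{"rot":[0,0,0],"xyz":[6,-98,5],"grip":50},{"rot":[0,0,0],"xyz":[8,-120,6],"grip":50},{"rot":[0,0,0],"xyz":[10,-135,7],"grip":50}]'; python3 d.py 469.6 268.5 235 3.4 28
```

```text
time_s: 4.4
tool_pos: [465.0, 111.6, 243.7]
tool_rot: [[0.883, 0.06, 0.466], [0.053, -0.998, 0.027], [0.467, 0.001, -0.884]]
ft_force: [1.5, -0.4, -0.7]
opening: 0.691
time_s: 4.82
tool_pos: [469.3, 248.5, 243.2]
tool_rot: [[0.882, 0.063, 0.467], [0.056, -0.998, 0.029], [0.468, 0.0, -0.884]]
ft_force: [0.5, 0.2, -1.6]
opening: 0.687
t 4.82 pos [469.3 248.5 243.2] open 0.687 F [ 0.5  0.2 -1.6] q [ 0.54 -0.06 -1.24  2.11  0.38  0.69 -2.47]
xyz [ -2.5 -20.    7.9] rot [-0.09  0.07  0.21]
```

```bash
python3 - <<'E'
from h import *
im=vision.camera('scene'); cv2.imwrite('pics/s4.png',im)
E
```

```text
(no output)
```

View pics/s4.png

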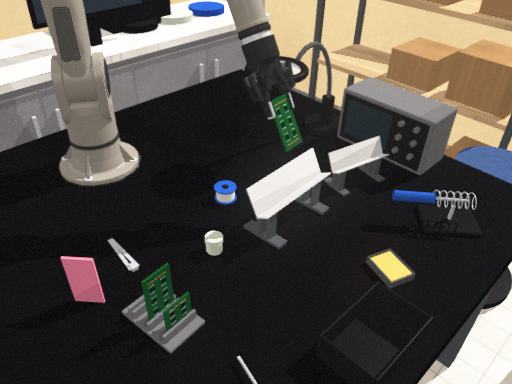

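```bash
python3 -m inch '[{"rot":[0,0,0.2],"xyz":[0,-8,3],"grip":50},{"rot":[0,0,0.2],"xyz":[0,-15,8],"grip":50},{"rot":[0,0,0.2],"xyz":[0,-20,12],"grip":50},{"rot":[0,0,0.2],"xyz":[0,-20,18],"grip":50},{"rot":[0,0,0.2],"xyz":[0,-20,22],"grip":50}]'; python3 d.py 506 270.7 156 3.4 28
```

```text
time_s: 5.28
tool_pos: [478.8, 265.5, 222.2]
tool_rot: [[0.884, 0.057, 0.465], [0.051, -0.998, 0.027], [0.466, 0.0, -0.885]]
ft_force: [0.1, -0.6, -0.8]
opening: 0.692
t 5.28 pos [478.8 265.5 222.2] open 0.692 F [ 0.1 -0.6 -0.8] q [ 0.46  0.1  -1.27  2.1   0.64  0.74 -2.74]
xyz [-6.6 -3.6 71.4] rot [ 0.06  0.25 -0.11]
```

```bash
python3 -m inch '[{"rot":[0,0,0],"xyz":[-1,-1,5],"grip":50},{"rot":[0,0,0],"xyz":[-2,-2,11],"grip":50},{"rot":[0,0,0],"xyz":[-3,-3,18],"grip":50},{"rot":[0,0,0],"xyz":[-3,-4,25],"grip":50},{"rot":[0,0,0],"xyz":[-3,-4,30],"grip":50}]'; python3 d.py 506 270.7 156 3.4 28
python3 - <<'E'
from h import *
im=vision.camera('wrist'); cv2.imwrite('pics/w5.png',im)
im=vision.camera('scene'); crop(im,220,60,130,190,3,'pics/s5.png')
E
```

```text
time_s: 5.7
tool_pos: [490.1, 269.8, 194.2]
tool_rot: [[0.883, 0.057, 0.465], [0.05, -0.998, 0.026], [0.466, 0.001, -0.885]]
ft_force: [-0.2, -0.3, -0.7]
opening: 0.692
t 5.7 pos [490.1 269.8 194.2] open 0.692 F [-0.2 -0.3 -0.7] q [ 0.34  0.19 -1.2   2.11  0.8   0.75 -2.88]
xyz [-3.7  0.  41.3] rot [ 0.11  0.24 -0.12]
```

View pics/w5.png

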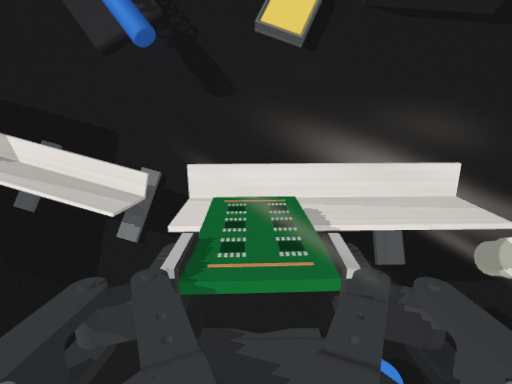

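View pics/s5.png

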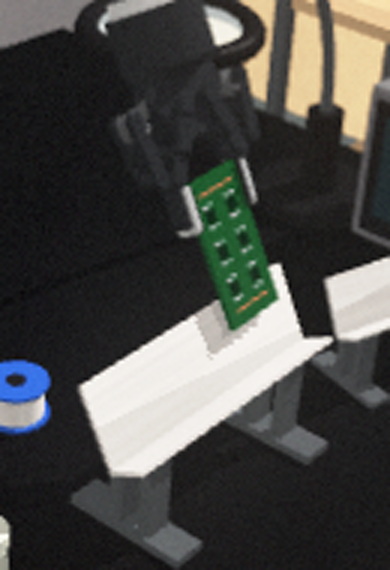

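Both views show the board tipped parallel to the wall and about 45 mm above the fold. Joint 7 is at -2.88, close to its limit, so I'll back up and use the -y slot for this board.

```bash
python3 -m inch '[{"rot":[0,0,0],"xyz":[0,0,-8],"grip":50},{"rot":[0,0,0],"xyz":[0,0,-20],"grip":50},{"rot":[0,0,0],"xyz":[0,4,-32],"grip":50},{"rot":[0,0,0],"xyz":[0,18,-42],"grip":50},{"rot":[0,0,0],"xyz":[0,38,-46],"grip":50}]'; python3 d.py 480 153 222 3.4 28;  python3 -m inch '[{"rot":[0,0,0],"xyz":[0,16,0],"grip":50},{"rot":[0,0,0],"xyz":[0,36,0],"grip":50},{"rot":[0,0,0],"xyz":[0,56,0],"grip":50},{"rot":[0,0,0],"xyz":[0,70,0],"grip":50},{"rot":[0,0,0],"xyz":[0,76,0],"grip":50}]'; python3 d.py 481.3 153 220 3.4 28
```

```text
time_s: 6.22
tool_pos: [471.2, 234.5, 238.4]
tool_rot: [[0.88, 0.062, 0.47], [0.054, -0.998, 0.031], [0.471, -0.002, -0.882]]
ft_force: [0.7, -0.2, -1.9]
opening: 0.687
t 6.22 pos [471.2 234.5 238.4] open 0.687 F [ 0.7 -0.2 -1.9] q [ 0.57 -0.08 -1.23  2.14  0.33  0.65 -2.41]
xyz [-4.4 81.9 16.1] rot [-0.18 -0.11  0.07]
time_s: 6.63
tool_pos: [475.5, 153.1, 236.9]
tool_rot: [[0.882, 0.053, 0.468], [0.047, -0.999, 0.024], [0.469, 0.001, -0.883]]
ft_force: [0.1, 0.3, -0.6]
opening: 0.691
t 6.63 pos [475.5 153.1 236.9] open 0.691 F [ 0.1  0.3 -0.6] q [ 0.52 -0.17 -0.95  2.2   0.09  0.59 -2.04]
xyz [-2.8  0.4 17.7] rot [ 0.22  0.03 -0.28]
```

```bash
python3 -m inch '[{"rot":[0,0,0],"xyz":[0,0,8],"grip":50},{"rot":[0,0,0],"xyz":[-1,0,20],"grip":50},{"rot":[0,0,0],"xyz":[-2,0,32],"grip":50},{"rot":[0,0,0],"xyz":[-2,0,42],"grip":50},{"rot":[0,0,0],"xyz":[-2,0,48],"grip":50}]'; python3 d.py 513.2 154.9 155.2 3.4 28
python3 - <<'E'
from h import *
im=vision.camera('wrist'); cv2.imwrite('pics/w6.png',im)
E
```

```text
time_s: 7.05
tool_pos: [496.3, 156.8, 192.9]
tool_rot: [[0.882, 0.057, 0.468], [0.05, -0.998, 0.027], [0.468, -0.0, -0.884]]
ft_force: [0.2, -0.8, -1.6]
opening: 0.686
t 7.05 pos [496.3 156.8 192.9] open 0.686 F [ 0.2 -0.8 -1.6] q [ 0.6  -0.01 -1.11  2.22  0.41  0.51 -2.34]
xyz [-2.8  2.8 41.2] rot [ 0.07  0.07 -0.14]
```

View pics/w6.png

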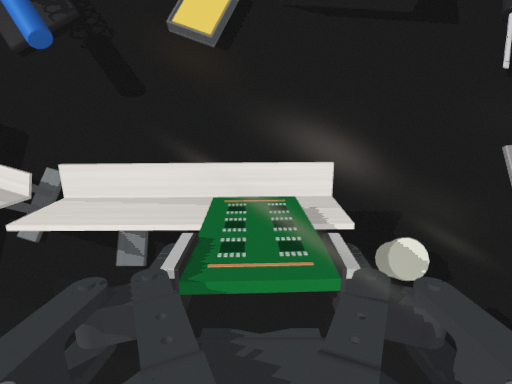

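```bash
python3 - <<'E'
from h import *
im=cv2.imread('pics/w6.png'); crop(im,0,150,370,90,2.1,'pics/w6c.png')
E
```

```text
(no output)
```

View pics/w6c.png

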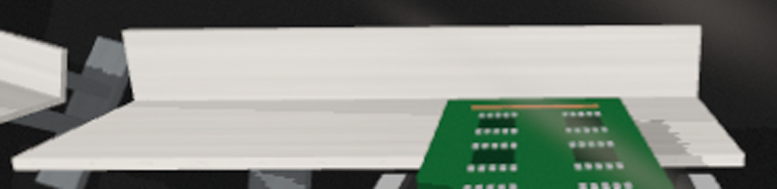

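```bash
python3 - <<'E'
from h import *
from scipy.spatial.transform import Rotation as Ro
uv=(np.array([(123,30),(700,26),(135,100),(697,98),(12,160),(744,155)],float)+.5)/2.1-.5+[0,150]
w=lambda y:(-.469*68,y,80+.883*68); l=lambda y:(.883*30,y,80+.469*30); f=lambda y:(0,y,80)
P=np.array([l(120),l(-120),f(120),f(-120),w(120),w(-120)],float)
K,d,_,_=cal('wrist');M=vision.calibration('wrist')['mount']
ok,r,t=cv2.solvePnP(P,uv[:,None],K,d); e=cv2.projectPoints(P,r,t,K,d)[0][:,0]-uv
R=M[:3,:3]@cv2.Rodrigues(r)[0]; c=M[:3,:3]@t[:,0]+M[:3,3]
s=robot.observe(); print('rms',np.sqrt((e**2).mean()).round(2), 'fold mid in tool',(R@[0,0,80]+c).round(1))
n=R@[.883,0,.469];u=R@[-.469,0,.883]
print('wall normal',n.round(3),'up',u.round(3),'y',R[:,1].round(3))
F=R@[0,0,80]+c
B=np.array([1,0,78.]); print('board bottom edge centre: off wall',(B-F)@n,'up',(B-F)@u,'y',(B-F)@R[:,1])
print('world fold',s['tool_rot']@F+s['tool_pos'], np.degrees(Ro.from_matrix(s['tool_rot']@R).as_rotvec()))
E
```

```text
rms 0.35 fold mid in tool [-10.6 -56.7 124.5]
wall normal [ 1.    -0.005 -0.008] up [-0.008  0.003 -1.   ] y [-0.005 -1.    -0.003]
board bottom edge centre: off wall 11.711754553377506 up 46.51553000653514 y -56.667572875671624
world fold [541.54176442 216.1119056   77.24109147] [ 0.06458272 -0.34468915  3.56819708]
```

The fit to the trough from the wrist view gives a residual of 0.35 px. The board is about 9 mm off the wall and 46 mm above the fold, and its angle matches within 0.5°. I'll let it down.

```bash
python3 -m inch '[{"rot":[0,0,0],"xyz":[-1,1,8],"grip":50},{"rot":[0,0,0],"xyz":[-2,1,18],"grip":50},{"rot":[0,0,0],"xyz":[-3,1,28],"grip":50},{"rot":[0,0,0],"xyz":[-4,1,36],"grip":50},{"rot":[0,0,0],"xyz":[-5,1,40],"grip":50}]'; python3 d.py 513.2 154.9 155.2 3.4 28
 python3 -m inch '[{"rot":[0,0,0],"xyz":[-1,0,1],"grip":50},{"rot":[0,0,0],"xyz":[-1.5,0,2],"grip":50},{"rot":[0,0,0],"xyz":[-2,0,2],"grip":50}]'; python3 d.py 513.2 154.9 155.2 3.4 28
python3 - <<'E'
from h import *
im=vision.camera('wrist'); cv2.imwrite('pics/w7.png',im)
im=vision.camera('scene'); crop(im,220,60,130,190,3,'pics/s7.png')
E
```

```text
time_s: 7.52
tool_pos: [510.8, 156.7, 155.5]
tool_rot: [[0.882, 0.057, 0.467], [0.05, -0.998, 0.027], [0.468, -0.0, -0.884]]
ft_force: [-0.8, 0.6, -0.4]
opening: 0.693
t 7.52 pos [510.8 156.7 155.5] open 0.693 F [-0.8  0.6 -0.4] q [ 0.51  0.14 -1.07  2.24  0.74  0.5  -2.64]
xyz [1.9 1.9 1.3] rot [ 0.05  0.08 -0.15]
time_s: 7.77
tool_pos: [510.3, 157.1, 153.9]
tool_rot: [[0.881, 0.057, 0.469], [0.05, -0.998, 0.027], [0.47, -0.0, -0.883]]
ft_force: [0.0, 0.5, -1.5]
opening: 0.687
t 7.77 pos [510.3 157.1 153.9] open 0.687 F [ 0.   0.5 -1.5] q [ 0.51  0.14 -1.07  2.24  0.75  0.5  -2.66]
xyz [3.1 2.4 0.2] rot [ 0.05 -0.03 -0.14]
```

View pics/w7.png

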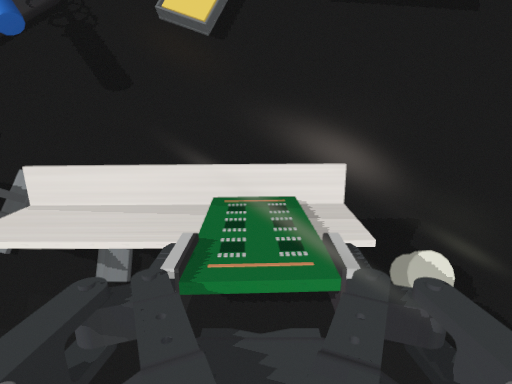

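View pics/s7.png

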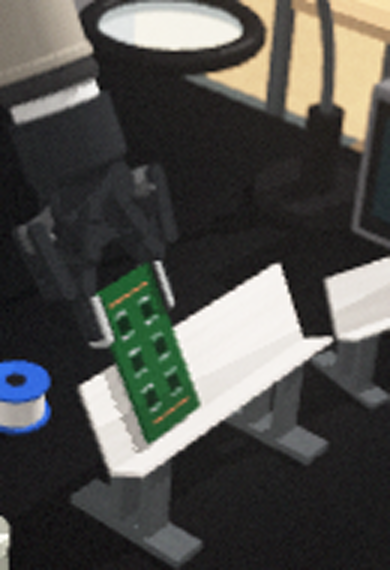

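```bash
for i in 1; do python3 -m inch '[{"rot":[0,0,0],"xyz":[-1,0,1],"grip":50},{"rot":[0,0,0],"xyz":[-1,0,2],"grip":50},{"rot":[0,0,0],"xyz":[-1,0,3],"grip":50},{"rot":[0,0,0],"xyz":[-1,0,3],"grip":50}]'; done; python3 -m inch '[{"rot":[0,0,0],"xyz":[-1,0,1],"grip":50},{"rot":[0,0,0],"xyz":[-1,0,2],"grip":50},{"rot":[0,0,0],"xyz":[-1,0,2],"grip":50}]'; python3 d.py 513.2 154.9 155.2 3.4 28
```

```text
time_s: 8.2
tool_pos: [510.9, 157.1, 150.4]
tool_rot: [[0.882, 0.057, 0.469], [0.05, -0.998, 0.027], [0.47, -0.001, -0.883]]
ft_force: [-0.1, -0.5, -0.5]
opening: 0.692
time_s: 8.45
tool_pos: [511.8, 157.7, 149.7]
tool_rot: [[0.88, 0.057, 0.471], [0.051, -0.998, 0.026], [0.472, 0.001, -0.882]]
ft_force: [-7.7, -1.5, 13.6]
opening: 0.69
t 8.45 pos [511.8 157.7 149.7] open 0.69 F [-7.7 -1.5 13.6] q [ 0.49  0.15 -1.06  2.25  0.79  0.5  -2.69]
xyz [ 3.6  2.9 -4.2] rot [ 0.11 -0.15 -0.09]
```

It's on the lip with 15 N directed up along the board. I'll ease off a little and slide it back against the wall.

```bash
python3 -m inch '[{"rot":[0,0,0],"xyz":[-1,0,-1],"grip":50},{"rot":[0,0,0],"xyz":[-2,0,-1],"grip":50},{"rot":[0,0,0],"xyz":[-3,0,-1],"grip":50},{"rot":[0,0,0],"xyz":[-3,0,-1],"grip":50}]'; python3 -m inch '[{"rot":[0,0,0],"xyz":[-1,0,0],"grip":50},{"rot":[0,0,0],"xyz":[-2,0,0],"grip":50},{"rot":[0,0,0],"xyz":[-2,0,0],"grip":50}]';  python3 - <<'E'
from h import *
s=robot.observe();print('tool-frame force',(s['tool_rot'].T@s['ft_force']).round(1))
im=vision.camera('wrist'); cv2.imwrite('pics/w8.png',im)
im=vision.camera('scene'); crop(im,220,60,130,190,3,'pics/s8.png')
E
```

```text
time_s: 8.78
tool_pos: [508.5, 157.3, 148.4]
tool_rot: [[0.881, 0.057, 0.47], [0.05, -0.998, 0.028], [0.471, -0.001, -0.882]]
ft_force: [-1.2, -1.2, 4.1]
opening: 0.69
time_s: 9.03
tool_pos: [508.1, 157.3, 148.3]
tool_rot: [[0.88, 0.057, 0.472], [0.05, -0.998, 0.029], [0.473, -0.002, -0.881]]
ft_force: [4.6, -0.6, 3.4]
opening: 0.694
tool-frame force [ 5.6  0.8 -0.9]
```

View pics/s8.png

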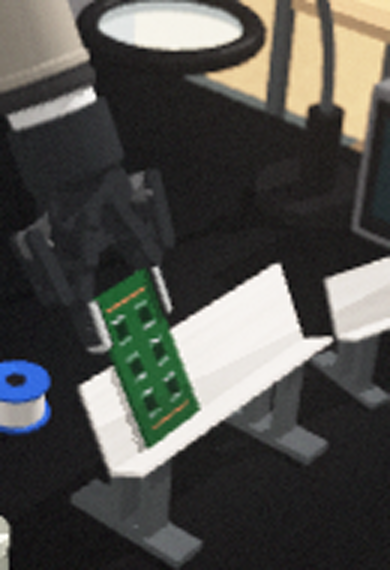

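View pics/w8.png

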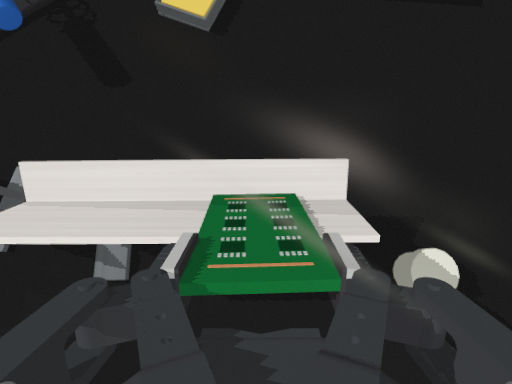

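The wall pushes back with 5.6 N and the bottom edge is down. I'll nudge down 1 mm and open.

```bash
python3 -m inch '[{"rot":[0,0,0],"xyz":[0,0,0.5],"grip":50},{"rot":[0,0,0],"xyz":[0,0,1],"grip":50},{"rot":[0,0,0],"xyz":[0,0,1],"grip":50}]'; python3 -m inch '[{"rot":[0,0,0],"xyz":[0.5,0,1],"grip":60},{"rot":[0,0,0],"xyz":[0.5,0,1],"grip":70},{"rot":[0,0,0],"xyz":[0.5,0,1],"grip":85},{"rot":[0,0,0],"xyz":[0.5,0,1],"grip":85},{"rot":[0,0,0],"xyz":[0.5,0,1],"grip":85}]';  python3 - <<'E'
from h import *
s=robot.observe();print('tool-frame force',(s['tool_rot'].T@s['ft_force']).round(1),s['opening'])
im=vision.camera('wrist'); cv2.imwrite('pics/w9.png',im)
im=vision.camera('scene'); crop(im,220,60,130,190,3,'pics/s9.png')
E
```

```text
time_s: 9.38
tool_pos: [508.3, 157.7, 147.9]
tool_rot: [[0.88, 0.057, 0.472], [0.05, -0.998, 0.027], [0.473, -0.0, -0.881]]
ft_force: [-3.2, -1.3, 14.5]
opening: 0.692
time_s: 9.8
tool_pos: [506.5, 156.5, 144.3]
tool_rot: [[0.882, 0.056, 0.467], [0.05, -0.998, 0.027], [0.468, -0.0, -0.884]]
ft_force: [-0.4, -0.1, -1.0]
opening: 0.994
tool-frame force [-0.9  0.   0.7] 0.9942176668546585
```

View pics/s9.png

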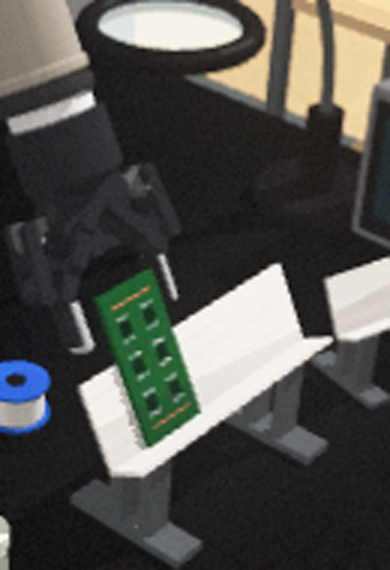

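View pics/w9.png

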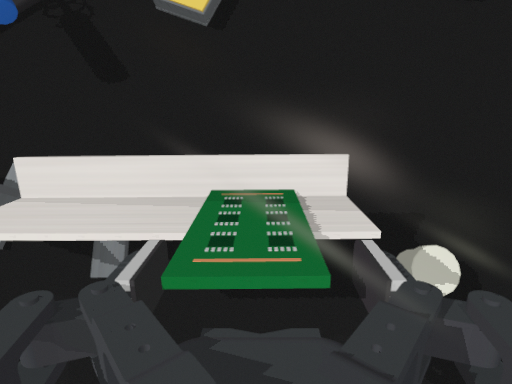

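```bash
python3 -m inch '[{"rot":[0,0,0],"xyz":[0.5,0,-10],"grip":85},{"rot":[0,0,0],"xyz":[1,0,-25],"grip":85},{"rot":[0,0,0],"xyz":[1,0,-45],"grip":85},{"rot":[0,0,0],"xyz":[1,0,-65],"grip":85},{"rot":[0,0,0],"xyz":[1,0,-85],"grip":85}]'; python3 -m inch '[{"rot":[0,0,0],"xyz":[0,0,-20],"grip":85},{"rot":[0,0,0],"xyz":[0,0,-25],"grip":85},{"rot":[0,0,0],"xyz":[0,0,-25],"grip":85}]'; python3 d.py 576 -183 215 6.7 0;  python3 - <<'E'
from h import *
im=vision.camera('wrist'); cv2.imwrite('pics/w10.png',im)
im=vision.camera('scene'); crop(im,220,100,130,150,4,'pics/s10.png')
E
```

```text
time_s: 10.32
tool_pos: [467.5, 154.4, 220.5]
tool_rot: [[0.883, 0.057, 0.467], [0.049, -0.998, 0.028], [0.468, -0.001, -0.884]]
ft_force: [-0.4, -0.9, -0.6]
opening: 0.993
time_s: 10.57
tool_pos: [457.2, 154.2, 244.2]
tool_rot: [[0.88, 0.057, 0.472], [0.05, -0.998, 0.026], [0.473, 0.001, -0.881]]
ft_force: [0.7, 0.7, -0.3]
opening: 0.992
t 10.57 pos [457.2 154.2 244.2] open 0.992 F [ 0.7  0.7 -0.3] q [ 0.53 -0.24 -0.94  2.23 -0.03  0.6  -1.94]
xyz [ 73.8 343.4  73. ] rot [  0.89 -28.19  -3.37]
```

View pics/s10.png

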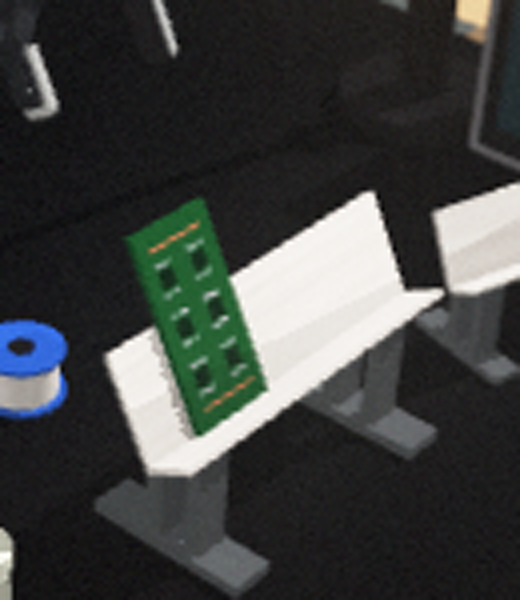

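View pics/w10.png

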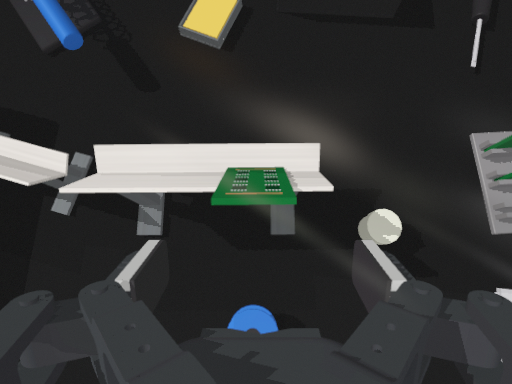

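```bash
python3 - <<'E'
from h import *
im=cv2.imread('pics/w10.png'); crop(im,205,135,130,75,6,'pics/w10c.png')
E
```

```text
(no output)
```

View pics/w10c.png

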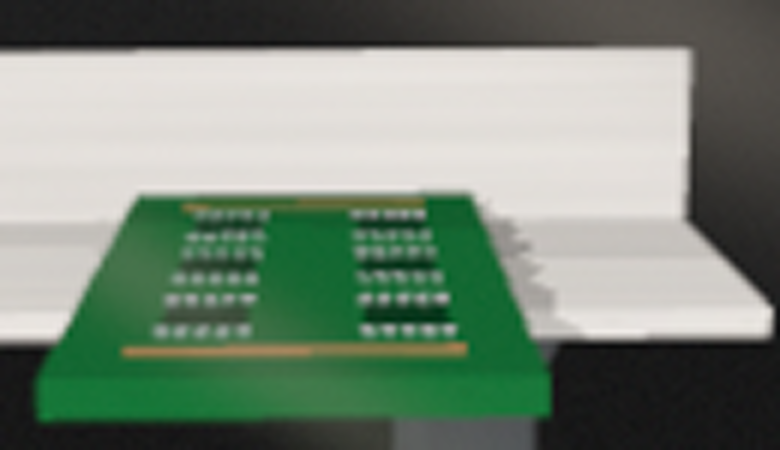

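```bash
python3 - <<'E'
from h import *
K,d,_,_=cal('wrist')
g=lambda p:(np.array(p,float)+.5)/6-.5+[205,135]
r1=g([(691,47),(688,220),(772,303)])
uv=np.vstack([[(95,145),(96,177),(61,190)],r1])
w=lambda y:(-.469*68,y,80+.883*68); l=lambda y:(.883*30,y,80+.469*30); f=lambda y:(0,y,80)
P=np.array([l(120),f(120),w(120),l(-120),f(-120),w(-120)],float)
ok,r,t=cv2.solvePnP(P,uv[:,None],K,d); print('resid',(cv2.projectPoints(P,r,t,K,d)[0][:,0]-uv).round(1).tolist())
for y0 in(-56,-58):
  B=[]
  for a,y in((0,30),(0,-30),(120,-30),(120,30)):
    B.append((-.469*a+.883*5,y0+y,80+.883*a+.469*5))
  p=cv2.projectPoints(np.array(B),r,t,K,d)[0][:,0]; print(y0,((p-[205,135]+.5)*6-.5).round(0).tolist())
print('seen',[(138,197),(474,193),(550,378),(38,384)])
E
```

```text
resid [[-1.1, 2.1], [1.8, -2.2], [-0.7, -0.1], [-0.2, 0.7], [-0.6, -0.4], [0.8, -0.1]]
-56 [[164.0, 199.0], [497.0, 193.0], [601.0, 366.0], [91.0, 375.0]]
-58 [[175.0, 199.0], [508.0, 193.0], [617.0, 366.0], [108.0, 375.0]]
seen [(138, 197), (474, 193), (550, 378), (38, 384)]
```

Measured against the trough, board one's lower edge lies where a seated board's should (rows agree within 1 px in the original image), at trough y of about -52. For the second board I'll turn the gripper by half a turn (-z turn) to keep joint 7 mid-range.

```bash
python3 -m inch '[{"rot":[0,-5,-0.5],"xyz":[8,20,0],"grip":85},{"rot":[0.2,-11,-1],"xyz":[22,54,14],"grip":85},{"rot":[0.4,-17,-2],"xyz":[36,90,28],"grip":85},{"rot":[0.6,-23,-3],"xyz":[50,128,45],"grip":85},{"rot":[0.9,-28.2,-3.4],"xyz":[64,166,62],"grip":85}]'; python3 d.py 576 -184 215 6.7 0;python3 -m inch '[{"rot":[0,0,-7],"xyz":[6,34,0],"grip":85},{"rot":[0,0,-14],"xyz":[10,70,0],"grip":85},{"rot":[0,0,-21],"xyz":[14,106,0],"grip":85},{"rot":[0,0,-28],"xyz":[18,138,0],"grip":85},{"rot":[0,0,-35],"xyz":[20,160,0],"grip":85}]'; python3 d.py 576 -184 215 6.7 0
```

```text
time_s: 11.08
tool_pos: [550.9, -5.5, 216.8]
tool_rot: [[0.993, 0.117, -0.009], [0.117, -0.993, 0.002], [-0.009, -0.003, -1.0]]
ft_force: [1.2, 0.4, 0.9]
opening: 0.996
t 11.08 pos [550.9  -5.5 216.8] open 0.996 F [1.2 0.4 0.9] q [ 0.59  0.32 -0.8   1.77  0.24  1.17 -1.74]
xyz [  4.  180.3   1.2] rot [-0.18  0.52  0.02]
time_s: 11.5
tool_pos: [588.0, -164.2, 215.3]
tool_rot: [[0.745, 0.667, -0.007], [0.667, -0.745, 0.003], [-0.003, -0.006, -1.0]]
ft_force: [0.4, -1.2, 0.2]
opening: 0.997
t 11.5 pos [ 588.  -164.2  215.3] open 0.997 F [ 0.4 -1.2  0.2] q [ 0.83  0.45 -0.84  1.63  0.35  1.23 -0.93]
xyz [-22.2   6.8   0.4] rot [-0.31  0.29 35.13]
```

```bash
python3 -m inch '[{"rot":[0,0,-7],"xyz":[-6,2,0],"grip":85},{"rot":[0,0,-14],"xyz":[-12,4,0],"grip":85},{"rot":[0,0,-21],"xyz":[-18,6,0],"grip":85},{"rot":[0,0,-28],"xyz":[-22,7,0],"grip":85},{"rot":[0,0,-35],"xyz":[-22,7,0],"grip":85}]' >/dev/null;python3 d.py 576 -184 215 186.7 0; python3 -m inch '[{"rot":[0,0,-7],"xyz":[0,0,0],"grip":85},{"rot":[0,0,-14],"xyz":[0,0,0],"grip":85},{"rot":[0,0,-21],"xyz":[0,0,0],"grip":85},{"rot":[0,0,-28],"xyz":[0,0,0],"grip":85},{"rot":[0,0,-35],"xyz":[0,0,0],"grip":85}]' >/dev/null;python3 d.py 576 -184 215 186.7 0
```

```text
t 11.92 pos [ 575.4 -181.   216. ] open 0.997 F [ 0.1 -0.4  0.1] q [ 0.95  0.48 -0.98  1.65  0.41  1.25 -0.34]
xyz [-2.8  1.3  1. ] rot [  -0.18   -0.45 -109.74]
t 12.33 pos [ 576.  -179.7  216.4] open 0.995 F [ 0.9  0.4 -0.4] q [ 1.03  0.54 -1.11  1.65  0.5   1.28  0.21]
xyz [-4.  -1.6  1.4] rot [ 5.000e-02 -4.000e-01 -7.465e+01]
```

```bash
python3 -m inch '[{"rot":[0,0,-7],"xyz":[0,0,0],"grip":85},{"rot":[0,0,-14],"xyz":[0,0,0],"grip":85},{"rot":[0,0,-21],"xyz":[0,0,0],"grip":85},{"rot":[0,0,-28],"xyz":[0,0,0],"grip":85},{"rot":[0,0,-35],"xyz":[0,0,0],"grip":85}]' >/dev/null; python3 -m inch '[{"rot":[0,0,-7],"xyz":[0,0,0],"grip":85},{"rot":[0,0,-14],"xyz":[0,0,0],"grip":85},{"rot":[0,0,-21],"xyz":[0,0,0],"grip":85},{"rot":[0,0,-28],"xyz":[0,0,0],"grip":85},{"rot":[0,0,-35],"xyz":[0,0,0],"grip":85}]' >/dev/null;python3 d.py 576 -184 215 186.7 0
```

```text
t 13.17 pos [ 576.1 -179.7  216.6] open 0.997 F [ 0.4 -0.7 -0. ] q [ 1.12  0.65 -1.32  1.64  0.64  1.36  1.31]
xyz [ 0.2 -4.3  1.6] rot [ 0.28 -0.24 -4.66]
```

Joint 3 is drifting towards its limit because the arm shares the sweep between joints 1 and 3 when its upper arm is vertical. I'll turn back to the original grasp orientation. To bring joint 3 back, I'll sweep sideways close in, then return at long reach.

```bash
python3 -m inch '[{"rot":[0,0,7],"xyz":[36,-9,-4],"grip":85},{"rot":[0,0,14],"xyz":[72,-18,-8],"grip":85},{"rot":[0,0,21],"xyz":[108,-27,-12],"grip":85},{"rot":[0,0,28],"xyz":[144,-36,-16],"grip":85},{"rot":[0,0,35],"xyz":[180,-45,-20],"grip":85}]' >/dev/null;python3 d.py 330 -250 240 6.7 0; 
```

```text
t 13.58 pos [ 395.9 -230.2  237.4] open 0.993 F [-0.6 -0.7  1.8] q [ 1.65  0.2  -1.34  1.94  0.21  1.17  1.22]
xyz [ 43.9 -53.   -2.5] rot [ -0.38  -0.38 139.7 ]
```

```bash
python3 -m inch '[{"rot":[0,0,7],"xyz":[2,-25,0],"grip":85},{"rot":[0,0,14],"xyz":[5,-50,0],"grip":85},{"rot":[0,0,21],"xyz":[8,-75,0],"grip":85},{"rot":[0,0,28],"xyz":[11,-100,0],"grip":85},{"rot":[0,0,35],"xyz":[13,-126,0],"grip":85}]' >/dev/null;python3 d.py 100 -410 240 6.7 0; 
```

```text
t 14.0 pos [ 316.3 -328.9  238.1] open 0.991 F [ 0.5 -0.2 -0.6] q [ 1.81  0.14 -1.18  1.94  0.14  1.16  0.95]
xyz [   3.3 -231.    -1.2] rot [-3.3000e-01 -3.0000e-02  1.0466e+02]
```

Joint 3 is recovering, so I'll continue the sweep.

```bash
python3 -m inch '[{"rot":[0,0,7],"xyz":[3,-34,0],"grip":85},{"rot":[0,0,14],"xyz":[5,-68,0],"grip":85},{"rot":[0,0,21],"xyz":[6,-102,0],"grip":85},{"rot":[0,0,28],"xyz":[6,-136,0],"grip":85},{"rot":[0,0,35],"xyz":[6,-170,0],"grip":85}]' >/dev/null;python3 d.py 60 -410 240 6.7 0; 
```

```text
t 14.42 pos [ 155.5 -385.6  238.5] open 0.997 F [-0.4  0.3 -0.5] q [ 2.09 -0.02 -0.98  2.02 -0.01  1.14  0.88]
xyz [-46.2 -87.1  -1.2] rot [-3.100e-01  4.000e-02  6.967e+01]
```

```bash
python3 -m inch '[{"rot":[0,0,7],"xyz":[-10,-26,0],"grip":85},{"rot":[0,0,14],"xyz":[-22,-52,0],"grip":85},{"rot":[0,0,21],"xyz":[-34,-78,0],"grip":85},{"rot":[0,0,28],"xyz":[-45,-104,0],"grip":85},{"rot":[0,0,35],"xyz":[-56,-130,0],"grip":85}]' >/dev/null;python3 d.py 150 -650 240 6.7 0; 
```

```text
t 14.83 pos [  16.5 -409.8  238.6] open 0.995 F [ 0.2 -0.9  0.3] q [ 2.27 -0.03 -0.82  2.03 -0.02  1.14  0.61]
xyz [-58.6 268.4  -2.8] rot [-0.3   0.06 34.68]
```

```bash
python3 -m inch '[{"rot":[0,0,7],"xyz":[-8,36,0],"grip":85},{"rot":[0,0,14],"xyz":[-16,72,0],"grip":85},{"rot":[0,0,21],"xyz":[-24,108,0],"grip":85},{"rot":[0,0,28],"xyz":[-32,146,0],"grip":85},{"rot":[0,0,34.7],"xyz":[-40,184,0],"grip":85}]' >/dev/null;python3 d.py 300 -600 235 6.7 0; 
```

```text
t 15.25 pos [ 103.1 -562.6  237.1] open 0.998 F [-1.4 -0.8  1.4] q [ 1.97  0.35 -0.83  1.7   0.27  1.22 -0.31]
xyz [186.3  73.8   1.1] rot [-0.34  0.17  4.17]
```

```bash
python3 -m inch '[{"rot":[0,0,2],"xyz":[37,15,0],"grip":85},{"rot":[0,0,4],"xyz":[74,30,0],"grip":85},{"rot":[0,0,4],"xyz":[111,45,0],"grip":85},{"rot":[0,0,4],"xyz":[148,60,0],"grip":85},{"rot":[0,0,4],"xyz":[185,74,0],"grip":85}]' >/dev/null;python3 d.py 600 -350 235 6.7 0; 
```

```text
t 15.67 pos [ 301.1 -598.1  235.9] open 0.997 F [ 0.3 -0.3  0.2] q [ 1.58  0.54 -0.81  1.46  0.39  1.32 -0.7 ]
xyz [ 327.9 -208.2    0.9] rot [-0.32  0.19  0.59]
```

```bash
python3 -m inch '[{"rot":[0,0,0.5],"xyz":[34,-20,0],"grip":85},{"rot":[0,0,0.5],"xyz":[68,-40,0],"grip":85},{"rot":[0,0,0.5],"xyz":[102,-62,0],"grip":85},{"rot":[0,0,0.5],"xyz":[136,-84,0],"grip":85},{"rot":[0,0,0.5],"xyz":[168,-108,0],"grip":85}]' >/dev/null;python3 d.py 600 -300 235 6.7 0;python3 -m inch '[{"rot":[0,0,0],"xyz":[32,-22,0],"grip":85},{"rot":[0,0,0],"xyz":[64,-44,0],"grip":85},{"rot":[0,0,0],"xyz":[94,-68,0],"grip":85},{"rot":[0,0,0],"xyz":[120,-94,0],"grip":85},{"rot":[0,0,0],"xyz":[144,-124,0],"grip":85}]' >/dev/null;python3 d.py 350 -220 240 6.7 0; 
```

```text
t 16.08 pos [ 453.8 -468.1  235.9] open 0.995 F [ 0.9 -0.4 -0.8] q [ 1.32  0.52 -0.85  1.5   0.39  1.31 -1.02]
xyz [ 165.1 -149.5    1. ] rot [-0.3   0.21  0.11]
t 16.5 pos [ 581.7 -328.4  235.4] open 0.991 F [ 0.9 -0.6 -0.8] q [ 1.03  0.55 -0.86  1.46  0.42  1.33 -1.32]
xyz [-217.4 -134.9   -3. ] rot [-0.27  0.27  0.06]
```

Far sweeps leave joint 3 unchanged, as expected. One more close-in cycle.

```bash
python3 -m inch '[{"rot":[0,0,0],"xyz":[-34,-20,0],"grip":85},{"rot":[0,0,0],"xyz":[-68,-40,0],"grip":85},{"rot":[0,0,0],"xyz":[-102,-60,0],"grip":85},{"rot":[0,0,0],"xyz":[-136,-80,0],"grip":85},{"rot":[0,0,0],"xyz":[-170,-100,0],"grip":85}]' >/dev/null;python3 d.py 335 -220 260 6.7 0;python3 -m inch '[{"rot":[0,0,0],"xyz":[-34,-10,-4],"grip":85},{"rot":[0,0,0],"xyz":[-68,-10,-8],"grip":85},{"rot":[0,0,0],"xyz":[-95,10,-12],"grip":85},{"rot":[0,0,0],"xyz":[-118,40,-16],"grip":85},{"rot":[0,0,0],"xyz":[-145,70,-20],"grip":85}]' >/dev/null;python3 d.py 0 -410 255 6.7 0; 
```

```text
t 16.92 pos [ 398.  -249.   236.6] open 0.993 F [-0.7 -0.7  1.3] q [ 1.38  0.14 -0.99  1.92  0.13  1.16 -1.11]
xyz [-59.3 -36.4 -22.9] rot [-0.37  0.29  0.15]
t 17.33 pos [ 263.  -337.3  258.6] open 0.996 F [ 1.  -0.7 -0.8] q [ 1.63 -0.01 -0.81  1.97 -0.01  1.18 -0.63]
xyz [-269.8   40.5    4.9] rot [-0.12  0.29  0.2 ]
```

```bash
python3 -m inch '[{"rot":[0,0,0],"xyz":[-34,12,0],"grip":85},{"rot":[0,0,0],"xyz":[-70,22,0],"grip":85},{"rot":[0,0,0],"xyz":[-106,30,0],"grip":85},{"rot":[0,0,0],"xyz":[-142,34,0],"grip":85},{"rot":[0,0,0],"xyz":[-180,38,0],"grip":85}]' >/dev/null;python3 d.py 0 -410 255 6.7 0;python3 -m inch '[{"rot":[0,0,0],"xyz":[-36,4,0],"grip":85},{"rot":[0,0,0],"xyz":[-73,4,0],"grip":85},{"rot":[0,0,0],"xyz":[-110,2,0],"grip":85},{"rot":[0,0,0],"xyz":[-146,-2,0],"grip":85},{"rot":[0,0,0],"xyz":[-182,-8,0],"grip":85}]' >/dev/null;python3 d.py 50 -620 240 6.7 0; 
```

```text
t 17.75 pos [  88.4 -395.9  258.3] open 0.996 F [ 1.1 -0.3 -0.5] q [ 1.84 -0.06 -0.57  2.02 -0.03  1.18 -0.16]
xyz [-89.4   3.4   3.6] rot [-0.29  0.19  0.15]
t 18.17 pos [ -93.4 -409.2  258.7] open 0.994 F [ 0.3 -0.2 -0.8] q [ 2.03 -0.03 -0.33  2.   -0.01  1.18  0.25]
xyz [117.4 226.4  17.1] rot [-0.31  0.15  0.13]
```

```bash
python3 -m inch '[{"rot":[0,0,0],"xyz":[6,36,3],"grip":85},{"rot":[0,0,0],"xyz":[14,72,6],"grip":85},{"rot":[0,0,0],"xyz":[24,108,9],"grip":85},{"rot":[0,0,0],"xyz":[44,142,12],"grip":85},{"rot":[0,0,0],"xyz":[70,170,16],"grip":85}]' >/dev/null;python3 -m inch '[{"rot":[0,0,0],"xyz":[30,25,2],"grip":85},{"rot":[0,0,0],"xyz":[66,42,4],"grip":85},{"rot":[0,0,0],"xyz":[104,56,6],"grip":85},{"rot":[0,0,0],"xyz":[144,62,6],"grip":85},{"rot":[0,0,0],"xyz":[184,62,6],"grip":85}]' >/dev/null;python3 d.py 380 -530 235 6.7 0; 
```

```text
t 19.0 pos [ 189.7 -610.4  233.7] open 0.994 F [-0.4 -0.9 -1. ] q [ 1.56  0.41 -0.49  1.54  0.2   1.24 -0.41]
xyz [198.4 -57.5  -1.6] rot [-0.34  0.18  0.05]
```

```bash
python3 -m inch '[{"rot":[0,0,0],"xyz":[38,-10,0],"grip":85},{"rot":[0,0,0],"xyz":[76,-22,0],"grip":85},{"rot":[0,0,0],"xyz":[114,-36,0],"grip":85},{"rot":[0,0,0],"xyz":[150,-54,0],"grip":85},{"rot":[0,0,0],"xyz":[185,-74,0],"grip":85}]' >/dev/null;python3 -m inch '[{"rot":[0,0,0],"xyz":[32,-22,0],"grip":85},{"rot":[0,0,0],"xyz":[64,-44,0],"grip":85},{"rot":[0,0,0],"xyz":[94,-68,0],"grip":85},{"rot":[0,0,0],"xyz":[122,-94,0],"grip":85},{"rot":[0,0,0],"xyz":[146,-122,0],"grip":85}]' >/dev/null;python3 d.py 576 -184 215 6.7 0; 
```

```text
t 19.83 pos [ 495.  -374.1  233.8] open 0.995 F [ 0.7 -0.6 -0.2] q [ 1.04  0.4  -0.62  1.59  0.24  1.24 -1.07]
xyz [ 103.1 -179.    19.2] rot [-0.29  0.26  0.15]
```

```bash
python3 -m inch '[{"rot":[0,0,0],"xyz":[22,-34,0],"grip":85},{"rot":[0,0,0],"xyz":[44,-70,4],"grip":85},{"rot":[-0.1,0.1,0.1],"xyz":[64,-106,8],"grip":85},{"rot":[-0.3,0.3,0.2],"xyz":[84,-140,14],"grip":85},{"rot":[-0.3,0.3,0.2],"xyz":[98,-168,18],"grip":85}]' >/dev/null;python3 -m inch '[{"rot":[0,0,0],"xyz":[4,-8,2],"grip":85},{"rot":[0,0,0],"xyz":[5,-11,2],"grip":85},{"rot":[0,0,0],"xyz":[5,-11,2],"grip":85}]' >/dev/null;python3 d.py 576 -184 84 6.7 0; python3 - <<'E'
from h import *
im=vision.camera('wrist'); cv2.imwrite('pics/w11.png',im)
E
```

```text
t 20.5 pos [ 574.2 -185.7  214.9] open 0.996 F [ 1.   0.2 -0.5] q [ 0.76  0.39 -0.68  1.66  0.27  1.19 -1.44]
xyz [  2.1  -1.7 130.8] rot [ 0.12  0.04 -0.01]
```

View pics/w11.png

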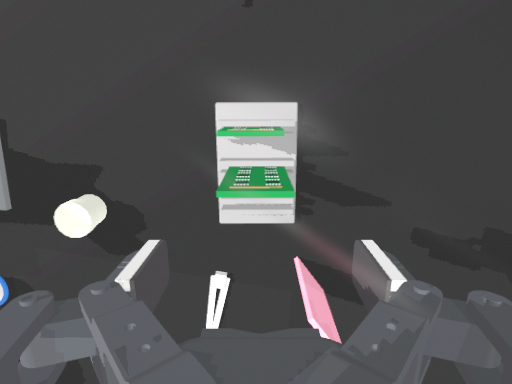

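```bash
python3 - <<'E'
from h import *
im=cv2.imread('pics/w11.png'); C=cal('wrist')
hsv=cv2.cvtColor(im,cv2.COLOR_BGR2HSV); m=cv2.inRange(hsv,(50,150,60),(75,255,255))
for r in range(184,199): 
    x=np.where(m[r,200:310])[0]+200; print(r,len(x) and (x.min(),x.max()),im[r,256])
P=atz([(218.5,190),(293.5,190),(218.5,196),(293.5,196)],128,C);print(P.round(1).tolist(),P.mean(0))
E
```

```text
184 (np.int64(221), np.int64(290)) [ 77 142  39]
185 (np.int64(220), np.int64(291)) [ 79 143  42]
186 (np.int64(220), np.int64(291)) [ 98 154 147]
187 (np.int64(219), np.int64(291)) [126 185 204]
188 (np.int64(218), np.int64(292)) [ 97 157 131]
189 (np.int64(218), np.int64(292)) [ 83 143  53]
190 (np.int64(217), np.int64(293)) [ 85 144  56]
191 (np.int64(216), np.int64(293)) [106 184  67]
192 (np.int64(216), np.int64(293)) [112 192  73]
193 (np.int64(216), np.int64(293)) [114 192  75]
194 (np.int64(216), np.int64(293)) [114 191  78]
195 (np.int64(216), np.int64(293)) [115 191  80]
196 (np.int64(216), np.int64(293)) [117 191  83]
197 0 [150 179 139]
198 0 [199 200 197]
[[576.5, -155.3, 128.0], [582.9, -211.8, 128.0], [571.8, -155.7, 128.0], [578.2, -212.5, 128.0]] [ 577.35408692 -183.81137882  128.        ]
```

```bash
python3 -m inch '[{"rot":[0,0,0],"xyz":[2.5,-2.5,25],"grip":85},{"rot":[0,0,0],"xyz":[2.5,-2.5,52],"grip":85},{"rot":[0,0,0],"xyz":[2.5,-2.5,80],"grip":85},{"rot":[0,0,0],"xyz":[2.5,-2.5,105],"grip":85},{"rot":[0,0,0],"xyz":[2.5,-2.5,122],"grip":85}]';python3 -m inch '[{"rot":[0,0,0],"xyz":[0,0,6],"grip":85},{"rot":[0,0,0],"xyz":[0,0,9],"grip":85},{"rot":[0,0,0],"xyz":[0,0,9],"grip":85}]'; python3 d.py 576.5 -183 84 6.7 0
```

```text
time_s: 20.97
tool_pos: [574.7, -186.7, 91.6]
tool_rot: [[0.994, 0.111, -0.002], [0.111, -0.994, -0.004], [-0.002, 0.004, -1.0]]
ft_force: [-0.7, -0.9, 0.6]
opening: 0.996
time_s: 21.22
tool_pos: [576.9, -185.0, 85.6]
tool_rot: [[0.994, 0.113, 0.002], [0.113, -0.994, -0.004], [0.002, 0.004, -1.0]]
ft_force: [0.2, -0.4, 0.2]
opening: 0.996
t 21.22 pos [ 576.9 -185.    85.6] open 0.996 F [ 0.2 -0.4  0.2] q [ 0.71  0.53 -0.63  1.78  0.38  0.95 -1.53]
xyz [-0.2 -2.   1.6] rot [ 0.22 -0.1  -0.2 ]
```

```bash
python3 -m inch '[{"rot":[0,0,0],"xyz":[0,-2,1],"grip":70},{"rot":[0,0,0],"xyz":[0,-2,1],"grip":50},{"rot":[0,0,0],"xyz":[0,-2,1],"grip":50},{"rot":[0,0,0],"xyz":[0,-2,1],"grip":50},{"rot":[0,0,0],"xyz":[0,-2,1],"grip":50}]' 60;python3 -m inch '[{"rot":[0,0,0],"xyz":[0,0,0],"grip":50},{"rot":[0,0,0],"xyz":[0,0,0],"grip":50},{"rot":[0,0,0],"xyz":[0,0,0],"grip":50}]'; python3 d.py 576.5 -183 84 6.7 0;python3 - <<'E'
from h import *
im=vision.camera('wrist'); cv2.imwrite('pics/w12.png',im)
E
```

```text
time_s: 21.63
tool_pos: [578.1, -181.5, 86.4]
tool_rot: [[0.993, 0.116, 0.005], [0.116, -0.993, -0.004], [0.005, 0.005, -1.0]]
ft_force: [-0.5, -0.2, 6.5]
opening: 0.691
time_s: 21.88
tool_pos: [578.1, -181.5, 86.4]
tool_rot: [[0.993, 0.116, 0.005], [0.116, -0.993, -0.004], [0.004, 0.005, -1.0]]
ft_force: [-0.7, 0.0, 6.0]
opening: 0.691
t 21.88 pos [ 578.1 -181.5   86.4] open 0.691 F [-0.7  0.   6. ] q [ 0.71  0.53 -0.63  1.78  0.38  0.95 -1.53]
xyz [-1.8  1.3  2.3] rot [ 0.27 -0.25 -0.06]
```

View pics/w12.png

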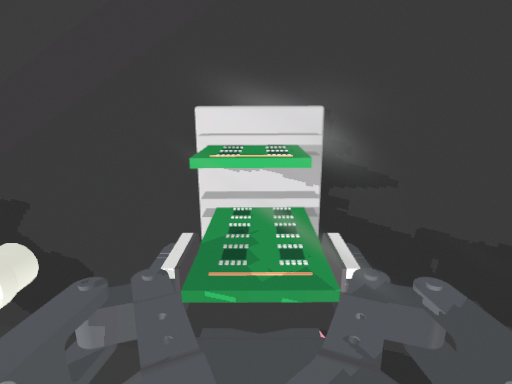

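Gripped at 59 mm. I'll lift, then sweep at long reach so joint 3 stays put.

```bash
python3 -m inch '[{"rot":[0,0,0],"xyz":[0,0,-8],"grip":50},{"rot":[0,0,0],"xyz":[0,0,-22],"grip":50},{"rot":[0,0,0],"xyz":[0,0,-42],"grip":50},{"rot":[0,0,0],"xyz":[0,0,-66],"grip":50},{"rot":[0,0,0],"xyz":[0,0,-92],"grip":50}]';python3 -m inch '[{"rot":[0,0,0],"xyz":[4,-4,-26],"grip":50},{"rot":[0,0,0],"xyz":[14,-14,-52],"grip":50},{"rot":[0,0,0],"xyz":[28,-32,-72],"grip":50},{"rot":[0,0,0],"xyz":[42,-58,-82],"grip":50},{"rot":[0,0,0],"xyz":[52,-90,-85],"grip":50}]'; python3 d.py 650 50 262 3.5 0;python3 - <<'E'
from h import *
im=vision.camera('scene'); crop(im,60,150,200,220,2.7,'pics/s12.png')
E
```

```text
time_s: 22.35
tool_pos: [575.6, -180.9, 177.8]
tool_rot: [[0.993, 0.116, 0.0], [0.116, -0.993, -0.003], [-0.0, 0.003, -1.0]]
ft_force: [0.5, 0.0, -1.2]
opening: 0.692
time_s: 22.77
tool_pos: [619.5, -86.6, 265.2]
tool_rot: [[0.994, 0.111, 0.007], [0.111, -0.994, -0.005], [0.007, 0.006, -1.0]]
ft_force: [0.7, 1.2, -0.6]
opening: 0.689
t 22.77 pos [619.5 -86.6 265.2] open 0.689 F [ 0.7  1.2 -0.6] q [ 0.6   0.4  -0.71  1.54  0.27  1.29 -1.61]
xyz [  45.5 -132.4    2.7] rot [ 0.33 -0.39  2.9 ]
```

View pics/s12.png

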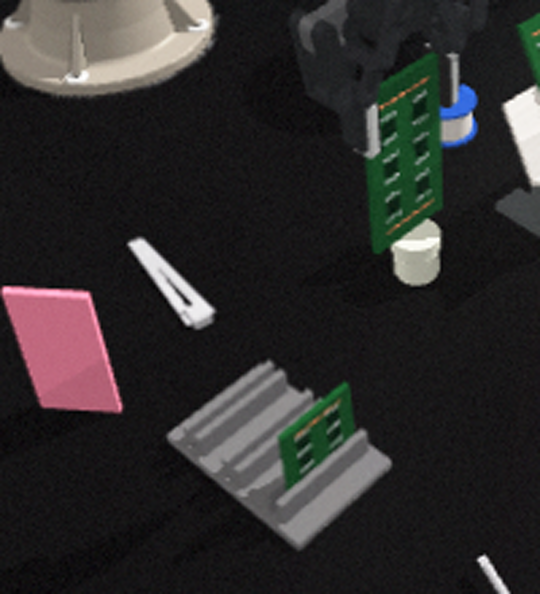

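```bash
python3 -m inch '[{"rot":[0,0,0],"xyz":[12,-32,0],"grip":50},{"rot":[0,0,0],"xyz":[26,-66,0],"grip":50},{"rot":[0,0,1],"xyz":[40,-100,0],"grip":50},{"rot":[0,0,2],"xyz":[50,-136,0],"grip":50},{"rot":[0,0,3],"xyz":[54,-172,0],"grip":50}]' >/dev/null;python3 d.py 640 268 262 3.5 0;python3 -m inch '[{"rot":[0,0,0],"xyz":[4,-36,0],"grip":50},{"rot":[0,0,0],"xyz":[6,-72,0],"grip":50},{"rot":[0,0,0],"xyz":[6,-106,0],"grip":50},{"rot":[0,0,0],"xyz":[4,-136,0],"grip":50},{"rot":[0,0,0],"xyz":[0,-160,0],"grip":50}]' ;python3 d.py 640 268 262 3.5 0
```

```text
t 23.23 pos [651.7  93.  261.4] open 0.691 F [ 0.2  0.1 -0.6] q [ 0.3   0.47 -0.73  1.46  0.32  1.33 -1.96]
xyz [  -0.8 -175.4   -1.2] rot [ 0.19 -0.12  0.06]
time_s: 23.65
tool_pos: [639.9, 254.5, 261.0]
tool_rot: [[0.998, 0.066, 0.001], [0.066, -0.998, -0.002], [0.001, 0.002, -1.0]]
ft_force: [0.3, -0.5, -2.3]
opening: 0.687
t 23.65 pos [639.9 254.5 261. ] open 0.687 F [ 0.3 -0.5 -2.3] q [ 0.05  0.54 -0.75  1.38  0.37  1.37 -2.21]
xyz [  1.  -13.5  -1. ] rot [ 0.13 -0.07  0.31]
```

```bash
python3 -m inch '[{"rot":[0,3,0],"xyz":[-14,0,3],"grip":50},{"rot":[0,9,0],"xyz":[-40,0,8],"grip":50},{"rot":[0,15.5,0],"xyz":[-72,0,13],"grip":50},{"rot":[0,22,0],"xyz":[-104,0,18],"grip":50},{"rot":[0,27,0.2],"xyz":[-134,0,20],"grip":50}]' ;python3 d.py 467 254.5 233 3.5 28
```

```text
time_s: 24.07
tool_pos: [504.1, 241.7, 239.1]
tool_rot: [[0.887, 0.061, 0.457], [0.056, -0.998, 0.024], [0.458, 0.005, -0.889]]
ft_force: [-0.4, 1.2, 0.2]
opening: 0.69
t 24.07 pos [504.1 241.7 239.1] open 0.69 F [-0.4  1.2  0.2] q [ 0.1   0.04 -0.8   2.07  0.48  0.71 -2.52]
xyz [-35.  -15.  -11.2] rot [0.25 0.74 0.1 ]
```

```bash
python3 -m inch '[{"rot":[0,0.4,0],"xyz":[-6,-3,0],"grip":50},{"rot":[0,0.7,0],"xyz":[-14,-7,0],"grip":50},{"rot":[0.2,0.7,0],"xyz":[-22,-11,0],"grip":50},{"rot":[0.2,0.7,0],"xyz":[-30,-15,2],"grip":50},{"rot":[0.2,0.7,0],"xyz":[-34,-15,4],"grip":50}]' ;python3 d.py 502.2 257 148 3.5 28
python3 - <<'E'
from h import *
im=vision.camera('wrist'); cv2.imwrite('pics/w13.png',im)
im=vision.camera('scene'); crop(im,200,60,170,190,3,'pics/s13.png')
E
```

```text
time_s: 24.48
tool_pos: [477.6, 256.9, 221.3]
tool_rot: [[0.883, 0.063, 0.466], [0.055, -0.998, 0.03], [0.467, -0.0, -0.884]]
ft_force: [0.6, 0.9, -1.0]
opening: 0.688
t 24.48 pos [477.6 256.9 221.3] open 0.688 F [ 0.6  0.9 -1. ] q [ 0.06  0.03 -0.83  2.12  0.53  0.68 -2.63]
xyz [-12.5   1.5  76.3] rot [-0.08  0.17  0.08]
```

View pics/w13.png

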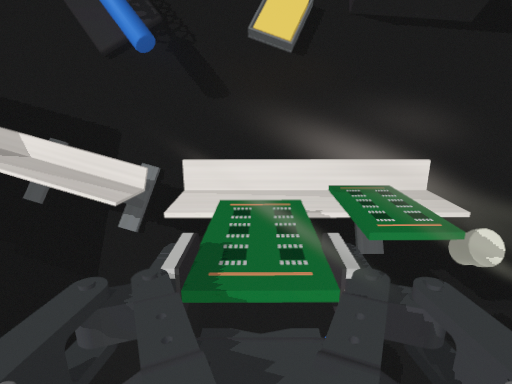

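View pics/s13.png

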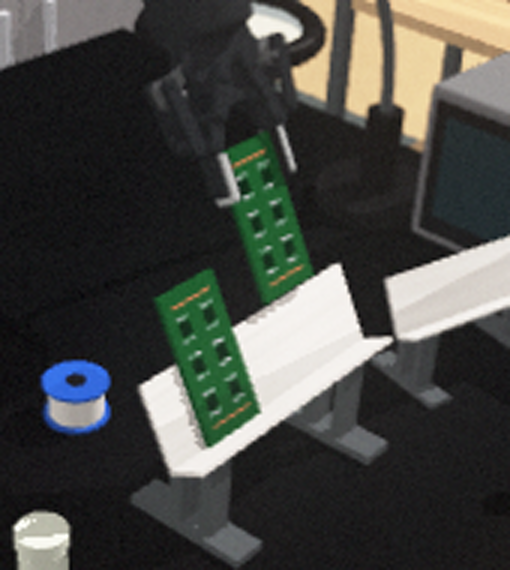

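Joint 7 is at -2.63 at the hover and would reach its limit on the way down. Sweeping in the tilted pose towards -y unwinds joint 3 strongly, and a far, upright return then preserves it. I'll do that with the board held high.

```bash
python3 -m inch '[{"rot":[0,0,0],"xyz":[12,0,-12],"grip":50},{"rot":[0,0,0],"xyz":[30,0,-30],"grip":50},{"rot":[0,0,0],"xyz":[46,4,-46],"grip":50},{"rot":[0,0,0],"xyz":[54,20,-50],"grip":50},{"rot":[0,0,0],"xyz":[56,50,-50],"grip":50}]' ;python3 d.py 505 0 285 3.5 28; python3 -m inch '[{"rot":[0,0,0],"xyz":[0,34,0],"grip":50},{"rot":[0,0,0],"xyz":[0,70,0],"grip":50},{"rot":[0,0,0],"xyz":[-2,107,0],"grip":50},{"rot":[0,0,0],"xyz":[-4,144,0],"grip":50},{"rot":[0,0,0],"xyz":[-6,182,0],"grip":50}]' ;python3 d.py 505 -150 285 3.5 28
```

```text
time_s: 25.0
tool_pos: [510.0, 211.7, 295.6]
tool_rot: [[0.88, 0.068, 0.471], [0.057, -0.998, 0.036], [0.472, -0.005, -0.882]]
ft_force: [0.7, 0.2, -1.1]
opening: 0.689
t 25.0 pos [510.  211.7 295.6] open 0.689 F [ 0.7  0.2 -1.1] q [ 0.15 -0.07 -0.73  2.03  0.27  0.75 -2.25]
xyz [-21.5 210.9  -0.8] rot [-0.43 -0.17  0.19]
time_s: 25.42
tool_pos: [513.8, 23.5, 289.2]
tool_rot: [[0.882, 0.061, 0.467], [0.054, -0.998, 0.029], [0.467, -0.0, -0.884]]
ft_force: [0.7, -0.2, -0.6]
opening: 0.689
t 25.42 pos [513.8  23.5 289.2] open 0.689 F [ 0.7 -0.2 -0.6] q [ 0.25 -0.16 -0.36  2.12 -0.05  0.68 -1.6 ]
xyz [-19.1 172.6  -5.4] rot [-0.02  0.13  0.01]
```

```bash
python3 -m inch '[{"rot":[0,0,0],"xyz":[-2,37,0],"grip":50},{"rot":[0,0,0],"xyz":[-4,75,0],"grip":50},{"rot":[0,0,0],"xyz":[-6,112,0],"grip":50},{"rot":[0,0,0],"xyz":[-8,148,0],"grip":50},{"rot":[0,0,0],"xyz":[-10,180,0],"grip":50}]' ;python3 d.py 505 -150 285 3.5 28;  python3 -m inch '[{"rot":[0,0,0],"xyz":[-2,32,0],"grip":50},{"rot":[0,0,0],"xyz":[-8,65,0],"grip":50},{"rot":[0,0,0],"xyz":[-14,95,0],"grip":50},{"rot":[0,0,0],"xyz":[-20,120,0],"grip":50},{"rot":[0,0,0],"xyz":[-24,135,0],"grip":50}]' ;python3 d.py 620 -250 265 3.5 0
```

```text
time_s: 25.83
tool_pos: [515.7, -158.0, 284.2]
tool_rot: [[0.883, 0.06, 0.466], [0.053, -0.998, 0.028], [0.467, 0.0, -0.884]]
ft_force: [0.6, -0.4, -0.4]
opening: 0.686
t 25.83 pos [ 515.7 -158.   284.2] open 0.686 F [ 0.6 -0.4 -0.4] q [ 0.35 -0.08 -0.02  2.07 -0.28  0.71 -1.01]
xyz [-8.6 -8.6 -5.5] rot [ 0.05  0.15 -0.06]
time_s: 26.25
tool_pos: [502.0, -295.4, 272.4]
tool_rot: [[0.883, 0.057, 0.466], [0.051, -0.998, 0.025], [0.466, 0.001, -0.885]]
ft_force: [0.4, -0.7, -1.5]
opening: 0.687
t 26.25 pos [ 502.  -295.4  272.4] open 0.687 F [ 0.4 -0.7 -1.5] q [ 0.48  0.05  0.15  1.97 -0.44  0.78 -0.62]
xyz [103.1 -38.6  62.7] rot [  0.13 -27.79  -0.2 ]
```

```bash
python3 -m inch '[{"rot":[0,-4,0],"xyz":[12,-4,8],"grip":50},{"rot":[0,-10,0],"xyz":[38,-16,24],"grip":50},{"rot":[0,-16.5,0],"xyz":[64,-32,40],"grip":50},{"rot":[0,-23,0],"xyz":[92,-52,55],"grip":50},{"rot":[0,-28,0],"xyz":[118,-76,66],"grip":50}]' ;python3 d.py 660 0 265 3.5 0;  python3 -m inch '[{"rot":[0,0,0],"xyz":[12,-34,0],"grip":50},{"rot":[0,0,0],"xyz":[22,-70,0],"grip":50},{"rot":[0,0,0],"xyz":[30,-108,0],"grip":50},{"rot":[0,0,0],"xyz":[32,-147,0],"grip":50},{"rot":[0,0,0],"xyz":[32,-186,0],"grip":50}]' ;python3 d.py 660 180 265 3.5 0
```

```text
time_s: 26.67
tool_pos: [635.6, -207.1, 269.5]
tool_rot: [[0.998, 0.06, -0.006], [0.06, -0.998, -0.002], [-0.006, 0.002, -1.0]]
ft_force: [1.1, -0.6, -1.0]
opening: 0.687
t 26.67 pos [ 635.6 -207.1  269.5] open 0.687 F [ 1.1 -0.6 -1. ] q [ 0.19  0.41  0.08  1.43 -0.03  1.3  -1.24]
xyz [  36.7 -205.2    3.9] rot [ 0.11  0.36 -0.07]
time_s: 27.08
tool_pos: [654.7, -17.5, 268.6]
tool_rot: [[0.998, 0.061, -0.003], [0.061, -0.998, 0.0], [-0.003, -0.0, -1.0]]
ft_force: [-0.2, 0.5, -1.2]
opening: 0.682
t 27.08 pos [654.7 -17.5 268.6] open 0.682 F [-0.2  0.5 -1.2] q [-0.05  0.39  0.01  1.47 -0.01  1.29 -1.54]
xyz [  17.4 -196.8    3.6] rot [-0.02  0.19  0.02]
```

Joint 3 is now near 0. I'll continue the far sweep to the +y slot and tilt there.

```bash
python3 -m inch '[{"rot":[0,0,0],"xyz":[5,-36,0],"grip":50},{"rot":[0,0,0],"xyz":[8,-74,0],"grip":50},{"rot":[0,0,0],"xyz":[8,-112,0],"grip":50},{"rot":[0,0,0],"xyz":[8,-150,0],"grip":50},{"rot":[0,0,0],"xyz":[6,-188,0],"grip":50}]' ; python3 -m inch '[{"rot":[0,0,0],"xyz":[0,-32,0],"grip":50},{"rot":[0,0,0],"xyz":[-5,-60,0],"grip":50},{"rot":[0,0,0],"xyz":[-10,-80,0],"grip":50},{"rot":[0,0,0],"xyz":[-12,-90,2],"grip":50},{"rot":[0,0,0],"xyz":[-14,-92,2],"grip":50}]' ;python3 d.py 640 257 262 3.5 0
```

```text
time_s: 27.5
tool_pos: [648.8, 170.4, 269.1]
tool_rot: [[0.998, 0.061, -0.003], [0.061, -0.998, 0.0], [-0.003, -0.0, -1.0]]
ft_force: [0.5, -0.4, -0.6]
opening: 0.691
time_s: 27.92
tool_pos: [627.8, 262.8, 266.5]
tool_rot: [[0.998, 0.065, -0.004], [0.065, -0.998, 0.001], [-0.004, -0.001, -1.0]]
ft_force: [-1.1, 0.1, -1.0]
opening: 0.691
t 27.92 pos [627.8 262.8 266.5] open 0.691 F [-1.1  0.1 -1. ] q [-0.4   0.44 -0.08  1.4   0.03  1.31 -1.99]
xyz [11.8  6.6  4.5] rot [-0.08  0.25  0.25]
```

```bash
python3 -m inch '[{"rot":[0,3,0],"xyz":[-14,0,3],"grip":50},{"rot":[0,9,0],"xyz":[-40,0,8],"grip":50},{"rot":[0,15.5,0],"xyz":[-72,0,13],"grip":50},{"rot":[0,22,0],"xyz":[-104,0,18],"grip":50},{"rot":[0,27,0.2],"xyz":[-134,0,20],"grip":50}]' ;python3 d.py 467 254.5 233 3.5 28
```

```text
time_s: 28.33
tool_pos: [493.0, 248.8, 247.0]
tool_rot: [[0.89, 0.055, 0.454], [0.049, -0.998, 0.026], [0.454, -0.001, -0.891]]
ft_force: [-0.7, -0.5, -0.8]
opening: 0.689
t 28.33 pos [493.  248.8 247. ] open 0.689 F [-0.7 -0.5 -0.8] q [-0.61 -0.   -0.11  2.08  0.43  0.73 -2.51]
xyz [-29.2  -7.2   0.8] rot [ 0.1   0.98 -0.33]
```

```bash
python3 -m inch '[{"rot":[0,0.5,0],"xyz":[-8,-2,2],"grip":50},{"rot":[0,1,-0.3],"xyz":[-18,-5,8],"grip":50},{"rot":[0,1,-0.3],"xyz":[-24,-7,16],"grip":50},{"rot":[0,1,-0.3],"xyz":[-28,-8,24],"grip":50},{"rot":[0,1,-0.3],"xyz":[-30,-8,30],"grip":50}]' ;python3 d.py 502.2 257 148 3.5 28;python3 -m inch '[{"rot":[0,0,0],"xyz":[-1,0,8],"grip":50},{"rot":[0,0,0],"xyz":[-1,0,16],"grip":50},{"rot":[0,0,0],"xyz":[-1,0,24],"grip":50}]';python3 d.py 502.2 257 148 3.5 28
```

```text
time_s: 28.75
tool_pos: [481.5, 257.5, 206.8]
tool_rot: [[0.883, 0.06, 0.466], [0.054, -0.998, 0.026], [0.466, 0.002, -0.885]]
ft_force: [0.1, -0.2, -1.1]
opening: 0.684
t 28.75 pos [481.5 257.5 206.8] open 0.684 F [ 0.1 -0.2 -1.1] q [-0.63  0.03 -0.13  2.15  0.53  0.65 -2.65]
xyz [-9.2  1.6 61.6] rot [0.13 0.2  0.02]
time_s: 29.0
tool_pos: [492.3, 259.3, 185.2]
tool_rot: [[0.883, 0.061, 0.466], [0.055, -0.998, 0.028], [0.467, 0.001, -0.884]]
ft_force: [-1.0, 0.1, -1.7]
opening: 0.691
t 29.0 pos [492.3 259.3 185.2] open 0.691 F [-1.   0.1 -1.7] q [-0.62  0.08 -0.12  2.15  0.57  0.6  -2.68]
xyz [-8.8  2.9 37.5] rot [0.05 0.17 0.05]
```

The drift is much slower now: joint 7 reads -2.68 with 37 mm to go. I'll check the lateral offset in the wrist view before the last stretch.

```bash
python3 - <<'E'
from h import *
im=vision.camera('wrist'); cv2.imwrite('pics/w14.png',im); crop(im,140,150,372,110,2.1,'pics/w14c.png')
E
```

```text
(no output)
```

View pics/w14c.png

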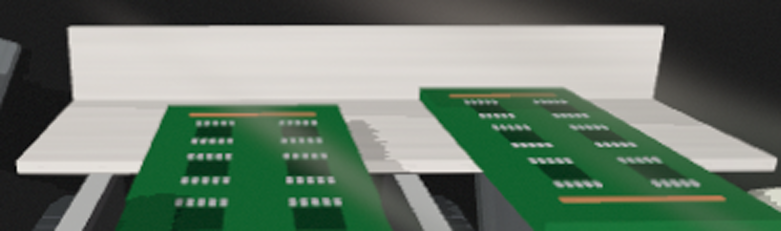

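```bash
python3 - <<'E'
from h import *
uv=(np.array([(69,27),(663,27),(75,99),(655,98),(17,162),(773,157)],float)+.5)/2.1-.5+[140,150]
w=lambda y:(-.469*68,y,80+.883*68); l=lambda y:(.883*30,y,80+.469*30); f=lambda y:(0,y,80)
P=np.array([l(120),l(-120),f(120),f(-120),w(120),w(-120)],float)
K,d,_,_=cal('wrist');M=vision.calibration('wrist')['mount']
ok,r,t=cv2.solvePnP(P,uv[:,None],K,d); e=cv2.projectPoints(P,r,t,K,d)[0][:,0]-uv
R=M[:3,:3]@cv2.Rodrigues(r)[0]; c=M[:3,:3]@t[:,0]+M[:3,3]
n=R@[.883,0,.469];u=R@[-.469,0,.883];F=R@[0,0,80]+c
print('rms',np.sqrt((e**2).mean()).round(2),'n',n.round(3),'u',u.round(3))
for B in ([1,0,78.],[-2,0,78.]): B=np.array(B); print('off',((B-F)@n).round(1),'up',((B-F)@u).round(1),'y',((B-F)@R[:,1]).round(1))
# bottom corners of held board, plane at depth 78 in tool: ray-plane
o=M[:3,3]; q=(np.array([(168,106),(338,106)],float)+.5)/2.1-.5+[140,150]
nn=cv2.undistortPoints(q[:,None],K,d)[:,0]; ray=np.c_[nn,np.ones(2)]@M[:3,:3].T
print('held bottom face corners in tool at z=78',(o+ray*((78-o[2])/ray[:,2])[:,None]).round(1))
E
```

```text
rms 0.52 n [ 1.    -0.006 -0.011] u [-0.011 -0.011 -1.   ]
off 10.6 up 40.6 y 45.3
off 7.6 up 40.7 y 45.3
held bottom face corners in tool at z=78 [[ -0.1 -30.   78. ]
 [ -0.1  29.5  78. ]]
```

```bash
python3 -m inch '[{"rot":[0,0,0],"xyz":[-0.5,2,7],"grip":50},{"rot":[0,0,0],"xyz":[-1,2,15],"grip":50},{"rot":[0,0,0],"xyz":[-1.5,2,23],"grip":50},{"rot":[0,0,0],"xyz":[-2,2,30],"grip":50},{"rot":[0,0,0],"xyz":[-2,2,34],"grip":50}]';python3 d.py 502.2 257 148 3.5 28;python3 -m inch '[{"rot":[0,0,0],"xyz":[0,0,1],"grip":50},{"rot":[0,0,0],"xyz":[0,0,2],"grip":50},{"rot":[0,0,0],"xyz":[0,0,2],"grip":50}]';python3 d.py 502.2 257 148 3.5 28
```

```text
time_s: 29.47
tool_pos: [505.3, 258.4, 153.5]
tool_rot: [[0.883, 0.063, 0.465], [0.057, -0.998, 0.027], [0.466, 0.002, -0.885]]
ft_force: [-0.3, 0.3, -1.4]
opening: 0.689
t 29.47 pos [505.3 258.4 153.5] open 0.689 F [-0.3  0.3 -1.4] q [-0.62  0.14 -0.11  2.17  0.64  0.53 -2.74]
xyz [-5.4  1.2  3.4] rot [0.05 0.25 0.14]
time_s: 29.72
tool_pos: [506.4, 258.9, 153.1]
tool_rot: [[0.883, 0.063, 0.466], [0.056, -0.998, 0.029], [0.467, 0.001, -0.884]]
ft_force: [0.2, -0.1, -0.8]
opening: 0.688
t 29.72 pos [506.4 258.9 153.1] open 0.688 F [ 0.2 -0.1 -0.8] q [-0.62  0.15 -0.1   2.17  0.64  0.53 -2.74]
xyz [-6.1  1.7  2.5] rot [-0.    0.17  0.13]
```

Now small steps down and towards the wall, watching the force.

```bash
python3 -m inch '[{"rot":[0,0,0],"xyz":[-1,0,0.5],"grip":50},{"rot":[0,0,0],"xyz":[-2,0,1],"grip":50},{"rot":[0,0,0],"xyz":[-3,0,1.5],"grip":50},{"rot":[0,0,0],"xyz":[-3,0,1.5],"grip":50}]';python3 d.py 502.2 257 148 3.5 28;python3 -m inch '[{"rot":[0,0,0],"xyz":[-0.7,0,0.7],"grip":50},{"rot":[0,0,0],"xyz":[-1.5,0,1.5],"grip":50},{"rot":[0,0,0],"xyz":[-1.5,0,1.5],"grip":50}]';python3 d.py 502.2 257 148 3.5 28
```

```text
time_s: 30.05
tool_pos: [505.3, 259.1, 151.4]
tool_rot: [[0.882, 0.063, 0.468], [0.056, -0.998, 0.03], [0.469, -0.0, -0.883]]
ft_force: [1.7, -1.0, 1.5]
opening: 0.689
t 30.05 pos [505.3 259.1 151.4] open 0.689 F [ 1.7 -1.   1.5] q [-0.63  0.15 -0.1   2.17  0.65  0.52 -2.76]
xyz [-4.4  1.9  1.5] rot [-0.06  0.05  0.1 ]
time_s: 30.3
tool_pos: [505.5, 259.3, 150.7]
tool_rot: [[0.881, 0.063, 0.47], [0.055, -0.998, 0.03], [0.47, -0.001, -0.882]]
ft_force: [-0.1, -1.3, 9.0]
opening: 0.687
t 30.3 pos [505.5 259.3 150.7] open 0.687 F [-0.1 -1.3  9. ] q [-0.63  0.15 -0.1   2.17  0.66  0.52 -2.76]
xyz [-4.3  2.1  0.7] rot [-0.07 -0.06  0.07]
```

```bash
python3 -m inch '[{"rot":[0,0,0],"xyz":[-0.5,0,0.3],"grip":50},{"rot":[0,0,0],"xyz":[-0.5,0,0.3],"grip":50}]'; python3 - <<'E'
from h import *
s=robot.observe();print((s['tool_rot'].T@s['ft_force']).round(1))
im=vision.camera('wrist'); cv2.imwrite('pics/w15.png',im); crop(im,120,140,392,150,2,'pics/w15c.png')
im=vision.camera('scene'); crop(im,220,90,130,160,3.7,'pics/s15.png')
E
```

```text
time_s: 30.47
tool_pos: [505.5, 259.4, 150.6]
tool_rot: [[0.88, 0.063, 0.47], [0.055, -0.998, 0.03], [0.471, -0.001, -0.882]]
ft_force: [-0.1, -1.6, 11.3]
opening: 0.691
[  5.2   1.6 -10. ]
```

View pics/w15c.png

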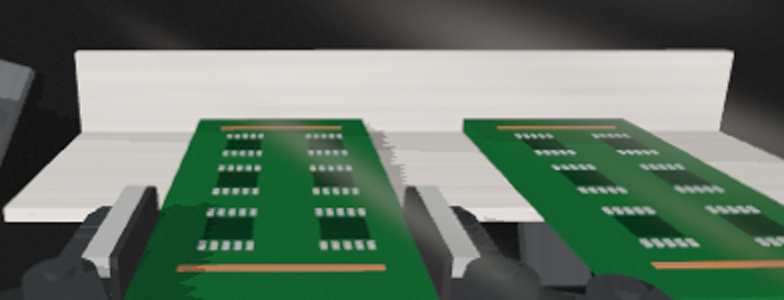

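View pics/s15.png

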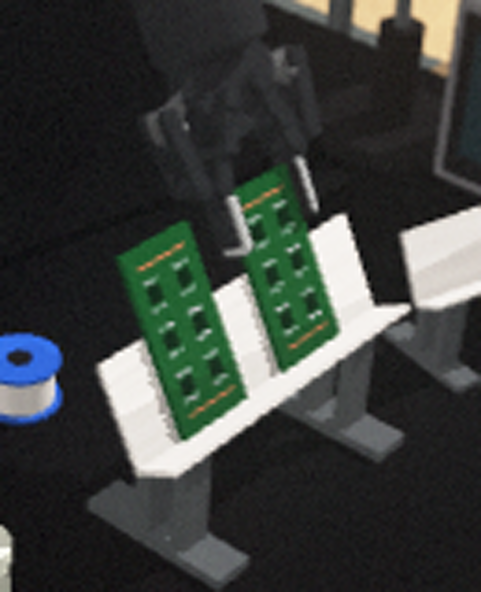

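Both contacts are felt: 10 N up along the board and 5 N off the wall. The lower edges of both boards line up on row 120 of the crop. I'll open just enough (72 mm) to stay clear of board one.

```bash
python3 -m inch '[{"rot":[0,0,0],"xyz":[0,0,0],"grip":62},{"rot":[0,0,0],"xyz":[0,0,0],"grip":67},{"rot":[0,0,0],"xyz":[0,0,0],"grip":72},{"rot":[0,0,0],"xyz":[0,0,0],"grip":72},{"rot":[0,0,0],"xyz":[0,0,0],"grip":72}]'; python3 -m inch '[{"rot":[0,0,0],"xyz":[0,0,0],"grip":72},{"rot":[0,0,0],"xyz":[0,0,0],"grip":72}]'; python3 - <<'E'
from h import *
s=robot.observe();print((s['tool_rot'].T@s['ft_force']).round(1),s['opening'])
im=vision.camera('wrist'); cv2.imwrite('pics/w16.png',im)
E
```

```text
time_s: 30.98
tool_pos: [502.8, 258.4, 147.1]
tool_rot: [[0.883, 0.063, 0.465], [0.057, -0.998, 0.028], [0.466, 0.002, -0.885]]
ft_force: [-0.9, -0.3, 0.4]
opening: 0.844
time_s: 31.15
tool_pos: [503.2, 258.5, 147.5]
tool_rot: [[0.883, 0.063, 0.465], [0.056, -0.998, 0.028], [0.466, 0.001, -0.885]]
ft_force: [0.9, -0.4, -0.4]
opening: 0.846
[0.6 0.4 0.8] 0.8457922274194543
```

View pics/w16.png

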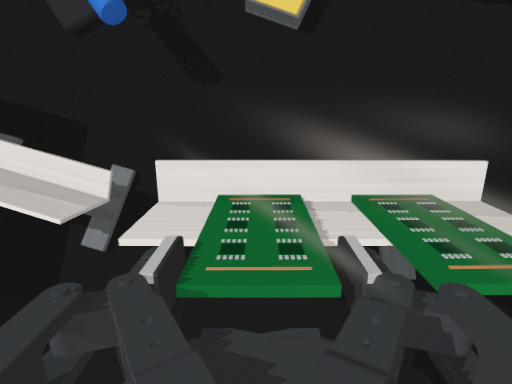

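Released with clear gaps on both sides of the board. I'll retreat straight along the tool axis.

```bash
python3 -m inch '[{"rot":[0,0,0],"xyz":[0,0,-8],"grip":72},{"rot":[0,0,0],"xyz":[0,0,-22],"grip":72},{"rot":[0,0,0],"xyz":[0,0,-40],"grip":72},{"rot":[0,0,0],"xyz":[0,0,-60],"grip":72},{"rot":[0,0,0],"xyz":[0,0,-82],"grip":72}]'; python3 -m inch '[{"rot":[0,0,0],"xyz":[0,0,-20],"grip":72},{"rot":[0,0,0],"xyz":[0,0,-36],"grip":72},{"rot":[0,0,0],"xyz":[0,0,-40],"grip":72},{"rot":[0,0,0],"xyz":[0,0,-40],"grip":72}]'; python3 - <<'E'
from h import *
im=vision.camera('wrist'); cv2.imwrite('pics/w17.png',im); crop(im,110,130,262,90,3,'pics/w17c.png')
im=vision.camera('scene'); cv2.imwrite('pics/s17.png',im); crop(im,220,100,130,150,4,'pics/s17c.png')
im=vision.camera('top'); cv2.imwrite('pics/t17.png',im)
print(robot.observe()['joint_pos'].round(2))
E
```

```text
time_s: 31.62
tool_pos: [464.3, 255.9, 220.9]
tool_rot: [[0.883, 0.063, 0.465], [0.056, -0.998, 0.028], [0.466, 0.002, -0.885]]
ft_force: [0.5, 0.2, -0.2]
opening: 0.845
time_s: 31.95
tool_pos: [446.6, 255.8, 257.4]
tool_rot: [[0.881, 0.064, 0.468], [0.056, -0.998, 0.031], [0.469, -0.001, -0.883]]
ft_force: [-0.3, 0.2, -0.6]
opening: 0.846
[-0.65 -0.08 -0.16  2.14  0.46  0.77 -2.6 ]
```

View pics/s17c.png

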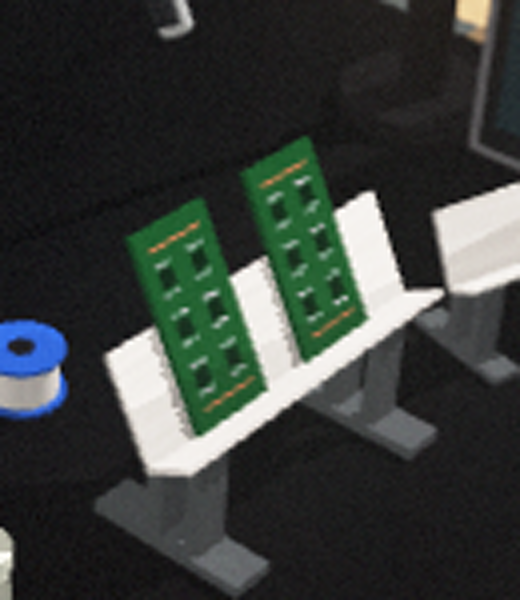

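View pics/w17.png

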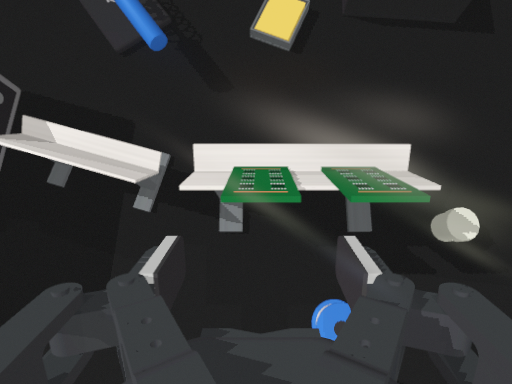

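View pics/s17.png

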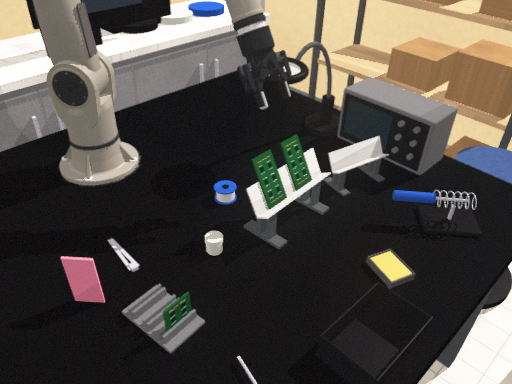

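View pics/w17c.png

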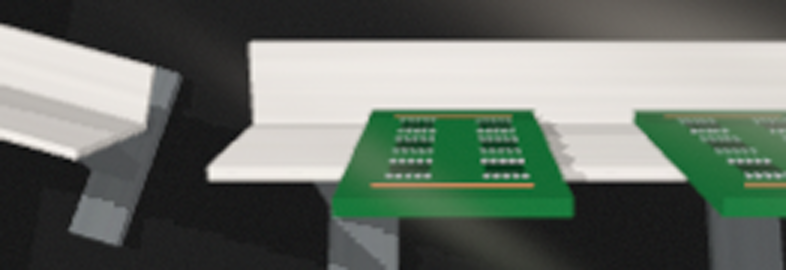

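```bash
python3 - <<'E'
from h import *
K,d,_,_=cal('wrist')
# trough: left from crop(scale3, off 110,130); right ends from full picture enlarged
g=lambda p:(np.array(p,float)+.5)/3-.5+[110,130]
uv=np.vstack([g([(250,42),(252,124),(207,168)]),[(410,144.5),(409,171),(440,186.5)]])
w=lambda y:(-.469*68,y,80+.883*68); l=lambda y:(.883*30,y,80+.469*30); f=lambda y:(0,y,80)
P=np.array([l(120),f(120),w(120),l(-120),f(-120),w(-120)],float)
ok,r,t=cv2.solvePnP(P,uv[:,None],K,d); e=cv2.projectPoints(P,r,t,K,d)[0][:,0]-uv; print('rms',np.sqrt((e**2).mean()).round(2))
for y0 in (44,-55):
  B=[(-.469*a+.883*5,y0+y,80+.883*a+.469*5) for a,y in((0,30),(0,-30),(120,-30),(120,30))]
  p=cv2.projectPoints(np.array(B),r,t,K,d)[0][:,0]; print(y0,((p-[110,130]+.5)*3-.5).round(0).tolist())
print('seen 2nd: (374,111),(535,110),(573,197),(333,199); 1st bottom-left (635,112), top-left(722,197)')
a=cv2.imread('pics/scene0.png');b=cv2.imread('pics/s17.png')
for nm,(x,y,w_,h) in dict(short=(163,285,30,45),jar=(200,228,28,30),spool=(210,175,32,32),tweez=(104,236,22,22)).items():
    print(nm,'mean diff',np.abs(a[y:y+h,x:x+w_].astype(int)-b[y:y+h,x:x+w_]).mean().round(1))
E
```

```text
rms 0.56
44 [[376.0, 110.0], [537.0, 110.0], [574.0, 202.0], [333.0, 201.0]]
-55 [[642.0, 111.0], [802.0, 111.0], [969.0, 202.0], [730.0, 202.0]]
seen 2nd: (374,111),(535,110),(573,197),(333,199); 1st bottom-left (635,112), top-left(722,197)
short mean diff 10.8
jar mean diff 4.3
spool mean diff 4.6
tweez mean diff 15.3
```

```bash
python3 - <<'E'
import cv2,numpy as np
a=cv2.imread('pics/scene0.png');b=cv2.imread('pics/s17.png')
c=np.hstack([x[230:350,100:210] for x in(a,b)]);cv2.imwrite('pics/cmp.png',cv2.resize(c,None,fx=3.5,fy=3.5,interpolation=cv2.INTER_CUBIC))
E
```

```text
(no output)
```

View pics/cmp.png

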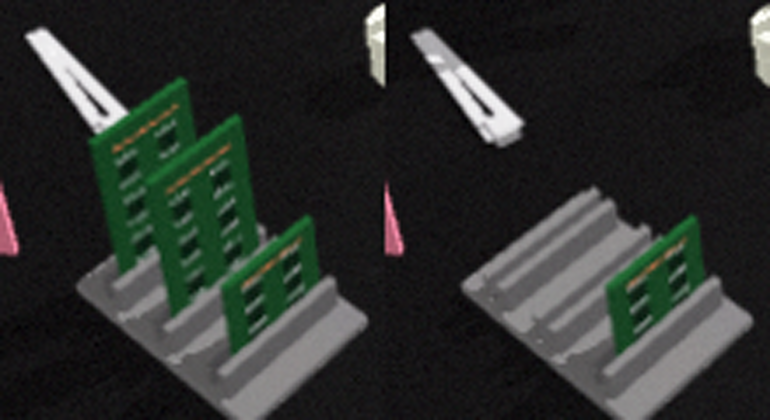

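The side-by-side crops show the tweezers, short board and jar unmoved; the differences are only shadows. The gripper is clear of everything, so I'm handing in.

```bash
python3 - <<'E'
from plant import robot
print(robot.sign_off())
E
```

```text
the job is handed in; nothing more can be done
None
```

Both tall boards are leaning in the large trough, printed side up. Each was gripped by its long edges, tipped 28°, lowered until I felt the fold and the wall, then released. I handed the job in at about 32 s of the 58 s; no verdict was reported.

**Last checks:**
- **Boards:** in the last wrist view both lower edges lie where a seated board's should, with rows within 1 px. The board centres are at about y = -55 and +44 mm along the trough.
- **Top edges:** they show 1–2 px off the predicted position. The trough fit behind that prediction had an error of about 0.6 px, so I took this as measurement noise.
- **Everything else:** the jar, spool, tweezers and short board are where they started in before-and-after crops, and the gripper was clear of everything.

**What went wrong or disagreed:**
- **Arm limits:** joint 7 got close to its limit on my first try at the +y slot, so the first board went to the -y slot. A half-turn of the gripper for the second board then brought joint 3 near its limit. I undid it and swept the arm back before gripping and again with the second board held, which took about 12 s.
- **Camera agreement:** the scene and top cameras put the trough about 5 mm apart in x. I relied on wrist-camera fits and contact force instead.

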